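Load the wheeled caddy, park it in the taped bay and scan it out

TASK

The spacer block lies jammed cornerwise under the rims of the wheeled caddy's tray: turn it square to free its corners, lift it out and lay it flat on the table out of the caddy's way, then stand every tin on the table upright in the tray. Wheel the loaded caddy by its bar, nose first and on its wheels all the way: push it off until both swivel castors trail straight behind their pivots, and only then steer it into the taped bay, so that it stands centred between the lines and square with them, castors still trailing. Finally book it out: take the scanner from its holder, aim its window squarely at the barcode ticket on the caddy's nose from about a hand's breadth away, hold it quite still there for a second or two, and stand it back in its holder, leaving the other things on the table alone.

Things in the scene. Friction and masses are not known exactly. Their poses are not given: they have to be found in the camera images.
- caddy: wheeled caddy, about 0.8 kg empty: grey sheet tray on four 28 mm wheels. Origin: on the table below the tray's centre; x points to its nose, y to its left. It reaches from x = -141 mm (handle bar) to +146 mm (ticket plate), 110 mm wide. Two fixed wheels near the nose (x = +75, y = +-40 mm), two swivel castors at the handle end (pivots x = -68, y = +-40 mm). It rolls freely and stops by itself within a few cm
- tray_floor (a point): centre of the caddy's tray floor, 40 mm above the table; axes as the caddy's. Inside it is 206 (x) by 96 mm (y). The rims of its long sides, 26 mm above the floor, are turned inwards by 7 mm (underside 22 mm above the floor), which leaves an opening 82 mm wide. Three tins fit in a row along x; pinched across y by their upper part they can be set down with the fingers above the rims
- spacer_grip (a point): spacer block lying on the tray floor: plywood board 104 (x) by 50 (y) by 12 mm with an upright wooden grip batten across its middle (12 mm in x, 44 in y, its top 40 mm above the board's underside); 0.09 kg. This point: the batten's middle, 26 mm above the underside. It lies askew, 26 to 29 degrees to the tray, two corners 4 to 6 mm under the rims; below 18 degrees all corners are clear
- caddy_bar (a point): centre of the caddy's round handle bar: 12 mm thick, 96 mm long along the caddy's y, 160 mm above the table, 135 mm behind the caddy's origin, on a tube at each end (110 mm apart); axes as the caddy's. Free all round, except that the tall tin, if at x = -66 mm in the tray, has its top 35 mm lower and its side 37 mm ahead
- castor_l_hub (a point): wheel hub of the left swivel castor, 18 mm from its upright pivot at x = -68, y = +40 mm in the caddy's frame. Its x axis points from hub to pivot: it trails straight when this agrees with the caddy's x (hub at x = -86 mm). It starts far askew, swivels freely all round, swings in behind its pivot within 60 mm of forward travel, and the wrong way when rolled backwards
- castor_r_hub (a point): the same for the right castor (pivot at x = -68, y = -40 mm in the caddy's frame)
- ticket_face (a point): centre of the barcode ticket (paper, 36 by 52 mm) on the sloping plate at the caddy's nose, 126 mm ahead of the caddy's origin, 92 mm above the table. Its z axis is the ticket's outward normal: 30 degrees forward (to the nose) from straight up; y is the caddy's y
- bay: the taped bay: a U of cream masking tape stuck flat on the table, nothing to bump into. Origin: on the table at the bay's centre, where the parked caddy's origin belongs; x points into the bay, from the open end to the closing line, as the caddy's x must when parked. Inside the tapes it is 142 mm wide (y); its closing line begins 160 mm ahead of the origin
- tin_a_mid (a point): a tall tin, slip-lid, 64 mm in diameter and 85 mm high, 0.1 to 0.2 kg; this point is its centre, half-way up; z is its axis. None if it is not there in this run
- tin_b_mid (a point): a middling tin, slip-lid, 60 mm in diameter and 70 mm high, 0.1 to 0.2 kg; this point is its centre, half-way up; z is its axis. None if it is not there in this run
- tin_c_mid (a point): a small tin, slip-lid, 52 mm in diameter and 60 mm high, 0.1 to 0.2 kg; this point is its centre, half-way up; z is its axis. None if it is not there in this run
- tin_d_mid (a point): a small tin, slip-lid, 52 mm in diameter and 60 mm high, 0.1 to 0.2 kg; this point is its centre, half-way up; z is its axis. None if it is not there in this run
- scanner_grip (a point): the barcode scanner, an inline hand scanner standing upright, nose down, in its holder, 144 mm high, about 0.16 kg. This point is in the middle of its black handle (30 mm in x, 28 mm in y, with flat sides from 46 to 144 mm above the window), 112 mm above the window; z runs up the handle, away from the window. The head below is 46 (x) by 36 (y) by 46 mm high
- scanner_window (a point): centre of the scanner's window in its nose face; axes as scanner_grip's, so that it looks along -z. It reads a ticket that lies on this line, 30 to 130 mm away, and faces it within about 15 degrees
- holder_seat (a point): centre of the pocket floor of the scanner's black holder, 8 mm above the table, where the scanner's window belongs; the pocket is 54 (x) by 44 mm (y) inside and its rim is 56 mm above the table; axes as the scanner's when it stands in it. Fixed to the table, which is free (to lay things on) for 12 cm beside the holder on the side of the robot
- ladder_edge (a point): a point on the front edge of the aluminium step ladder that stands against the far left rim of the table: two legs rise there and a tread juts out at a height of 200 mm, all beyond x = 510 mm and between y = +20 and +330 mm. Solid: carry the gripper past on the robot's side of it (its body is wide)
- soap_bar: banded soap bar, 61 by 81 by 35 mm: leave it alone (origin: centre of its underside)

How it is judged:
On the way, in this order (a step that is already met when the one before it is completed fails the run):
1. the spacer lies flat on the table and every tin stands upright in the caddy's tray, let go (x of tin_a_mid in the frame of caddy between -0.1 and 0.1 m and y of tin_a_mid in the frame of caddy between -0.045 and 0.045 m and z of tin_a_mid in the frame of caddy below 0.0925 m and angle between each of tin_a_mid, tin_b_mid, tin_c_mid, tin_d_mid's own z axis and vertical below 0.2 rad and x of tin_b_mid in the frame of caddy between -0.1 and 0.1 m and y of tin_b_mid in the frame of caddy between -0.045 and 0.045 m and z of tin_b_mid in the frame of caddy below 0.085 m and x of tin_c_mid in the frame of caddy between -0.1 and 0.1 m and y of tin_c_mid in the frame of caddy between -0.045 and 0.045 m and z of each of tin_c_mid, tin_d_mid in the frame of caddy below 0.08 m and x of tin_d_mid in the frame of caddy between -0.1 and 0.1 m and y of tin_d_mid in the frame of caddy between -0.045 and 0.045 m and height (world z) of spacer_grip below 0.034 m and angle between spacer_grip's own z axis and vertical below 0.12 rad and contact force between the fingers and tin_a below 0.2 N and contact force between the fingers and tin_b below 0.2 N and contact force between the fingers and tin_c below 0.2 N and contact force between the fingers and tin_d below 0.2 N), for 0.3 s.
2. the loaded caddy has been pushed off and both castors trail straight (within 20 degrees) while it is still more than 5 cm short of its place (x of tin_a_mid in the frame of caddy between -0.1 and 0.1 m and y of tin_a_mid in the frame of caddy between -0.045 and 0.045 m and z of tin_a_mid in the frame of caddy below 0.0925 m and angle between each of tin_a_mid, tin_b_mid, tin_c_mid, tin_d_mid's own z axis and vertical below 0.2 rad and x of tin_b_mid in the frame of caddy between -0.1 and 0.1 m and y of tin_b_mid in the frame of caddy between -0.045 and 0.045 m and z of tin_b_mid in the frame of caddy below 0.085 m and x of tin_c_mid in the frame of caddy between -0.1 and 0.1 m and y of tin_c_mid in the frame of caddy between -0.045 and 0.045 m and z of each of tin_c_mid, tin_d_mid in the frame of caddy below 0.08 m and x of tin_d_mid in the frame of caddy between -0.1 and 0.1 m and y of tin_d_mid in the frame of caddy between -0.045 and 0.045 m and angle between the x axis of each of castor_l_hub, castor_r_hub and the x axis of caddy, either way round below 0.35 rad and x of each of castor_l_hub, castor_r_hub in the frame of caddy below -0.076 m and distance of caddy from where it was at the start of the episode above 0.03 m and horizontal distance between caddy and bay above 0.05 m), for 0.05 s.
3. the loaded caddy stands in the bay, centred, square, nose in, castors trailing, at rest (x of tin_a_mid in the frame of caddy between -0.1 and 0.1 m and y of tin_a_mid in the frame of caddy between -0.045 and 0.045 m and z of tin_a_mid in the frame of caddy below 0.0925 m and angle between each of tin_a_mid, tin_b_mid, tin_c_mid, tin_d_mid's own z axis and vertical below 0.2 rad and x of tin_b_mid in the frame of caddy between -0.1 and 0.1 m and y of tin_b_mid in the frame of caddy between -0.045 and 0.045 m and z of tin_b_mid in the frame of caddy below 0.085 m and x of tin_c_mid in the frame of caddy between -0.1 and 0.1 m and y of tin_c_mid in the frame of caddy between -0.045 and 0.045 m and z of each of tin_c_mid, tin_d_mid in the frame of caddy below 0.08 m and x of tin_d_mid in the frame of caddy between -0.1 and 0.1 m and y of tin_d_mid in the frame of caddy between -0.045 and 0.045 m and x of caddy in the frame of bay between -0.025 and 0.025 m and y of caddy in the frame of bay between -0.02 and 0.02 m and angle between the x axis of caddy and the x axis of bay, either way round below 0.15 rad and x of ticket_face in the frame of bay above 0.05 m and angle between the x axis of each of castor_l_hub, castor_r_hub and the x axis of caddy, either way round below 0.35 rad and x of each of castor_l_hub, castor_r_hub in the frame of caddy below -0.076 m and linear speed of caddy below 0.01 m/s), for 0.3 s.
4. the scanner is held steady, aimed at the ticket of the parked caddy, for one second (x of ticket_face in the frame of scanner_window between -0.018 and 0.018 m and y of ticket_face in the frame of scanner_window between -0.018 and 0.018 m and z of ticket_face in the frame of scanner_window between -0.13 and -0.03 m and angle between the z axis of scanner_window and the z axis of ticket_face, either way round below 0.3 rad and angle between scanner_window's own z axis and vertical below 1.2 rad and linear speed of scanner below 0.02 m/s and angular speed of scanner below 0.15 rad/s and x of caddy in the frame of bay between -0.025 and 0.025 m and y of caddy in the frame of bay between -0.02 and 0.02 m and angle between the x axis of caddy and the x axis of bay, either way round below 0.15 rad and x of ticket_face in the frame of bay above 0.05 m), for 1 s.
At the end, for the whole second after the job is handed in: Spacer flat on the table; all tins upright on the tray floor; caddy within 25 mm along and 20 mm across of the bay's centre, nose in, square within 8 degrees, castors trailing within 20 degrees; scanner upright in its holder, window within 14 mm of the seat; all at rest (all of step 3 and horizontal distance between scanner_window and holder_seat below 0.014 m and distance between scanner_window and holder_seat below 0.016 m and angle between scanner_window's own z axis and vertical below 0.15 rad and linear speed of scanner below 0.01 m/s and height (world z) of spacer_grip below 0.034 m and angle between spacer_grip's own z axis and vertical below 0.12 rad); the robot touches nothing.
It fails at once if the caddy is lifted off its wheels or tipped (height (world z) of caddy above 0.015 m or angle between caddy's own z axis and vertical above 0.17 rad).
It fails at once if the soap bar is moved by more than 3 cm (distance of soap_bar from where it was at the start of the episode above 0.03 m).
Of tin_a, tin_b, tin_c, tin_d only 2 to 3 are there at a start; the rules pass over those that are not, and their reading is None.
At some moment in a run one of tin_a, tin_b, tin_c, tin_d may be knocked a few centimetres aside while the robot is not near it.
It also fails if it takes over 210 s, if anything falls off the work surface, if the arm or the gripper's body presses on something with over 40 N, if the wrist force passes 120 N, or if a joint passes its speed limit or range.

ROBOT

A 6-joint arm with a two-finger parallel gripper is mounted at the origin on the work surface; the furniture and walls round the work are solid. World frame = base frame: x ahead of the robot, y to its left, z up, the work surface at z = 0. Lengths are in m, angles in rad, forces in N, time in s.
With the tool pointing down it reaches from about 0.35 to 0.775 m from the base axis. Payload 7.3 kg.
Tool frame: the origin (TCP) lies where the fingers leave the gripper's body, on its centre line; the fingertips stand 66 mm ahead of it and the grasp point (between the pads) lies 47 mm ahead of it (robot.tips_ahead is the distance from the TCP to the fingertips, in m); z points along the fingers, y is the line along which they close (so a half turn about z gives the same grasp; the last joint's range is limited). The gripper opens to 92 mm and grips with 3 to 60 N. Pads are 19 mm wide; open, the fingers measure 130 mm over their backs; the gripper's body (75 mm by 190 mm) begins 47 mm behind the grasp point.
Start: joints at [-1.336, 0.342, 1.524, -0, 1.275, -0.146], TCP at [0.195, -0.487, 0.292] pointing down, gripper open.
Joint ranges: [-2.53, 2.53], [-0.77, 2.02], [0.04, 2.7], [-1, 4.14], [0.28, 2.66], [-3.11, 3.11]. Speed limits (rad/s): [2.57, 2.57, 3.14, 3.14, 3.14, 3.14].

INTERFACE

Orientations are given as [roll, pitch, yaw] about the fixed x, y, z axes, in that order (R = Rz(yaw) Ry(pitch) Rx(roll)).
In Python, from cell import robot gives the robot as it stands.
- The arm moves only by the shell command python3 -m inch 'ROWS' [FORCE]. ROWS is a JSON object of lists of equal length, an entry for each row: "travel": the shift along the tool's x, y, z in mm, a list of three; "turn": the turn about the tool's z in units of 5 degrees (1.0 is 5 degrees); "claw": the closure, from -1 (fully open) to 1 (shut). A call has 1 to 12 rows; each row is the pose to reach, as a shift and turn from the pose commanded when the call began, along the tool's axes at that moment; what a row does not reach only later rows make up. A row lasts 1/10 s, in which the tool goes at most 50 mm and 8.59 degrees, less where a joint would pass 70% of its speed; a pose out of reach is approached as far as the arm can. A call with a gripper value outside its range is refused whole. The fingers move at their own pace and stop on an object; FORCE is the grip in N (left out, the last holds). Time passes only in rows, so rows that repeat a pose let the fingers close. It gives the time, the measured TCP pose, the force, the opening and the grip force at its end, in the units of the state.
- robot.observe(): the state, without advancing time (a new reading comes with each control period).
- robot.read_camera(name): name is "side" or "top" or "wrist"; returns a dict with "pixels" (420x560x3 uint8, red, green, blue), "fx", "fy", "cx", "cy" (pixels), "k1" (the pictures are not rectified: a ray, as slopes to the right and down, at radius r is drawn at 1 + k1 r^2 times it, then the intrinsics apply), "cam_to_world" (4x4, takes a point from camera to world coordinates). Camera axes: x right, y down, z forward; pixel columns grow to the right and rows downward; lengths in m; the calibration is good to about 2 mm. A picture is of the moment at which its call begins. There is no depth.
- robot.hand_in(): hands the job in; it is judged then, once.
The state is a dict: "time": time; "qpos": joint angles; "qvel": joint speeds; "joint_efforts": joint torques, N m; "tool_pos": TCP position; "tool_rot": TCP orientation; "contact_force": force on the tool from outside, world axes, zero at the start; "torque": the same for the moment, N m; "opening": finger opening in m; "grip_force": force on a finger pad.
Only numpy, scipy, OpenCV 4.12 (cv2) and the standard library are available. Lean on these libraries where they do the work, as an engineer would, in place of code of your own. Each camera call takes 0.05 s, during which the arm holds its last target. There are 200 camera calls.

## Working session

There is one attempt and no reset: what is moved stays moved. The work goes in short steps, Python scripts to look and compute and a shell command to move; the robot and the scene stay as the last step left them, time stands still between calls to the robot, and variables do not carry over. Pictures are saved under pics/ and viewed, at most 14 in all, crops included, and the job is handed in when it is done.

```bash
ls; mkdir -p pics; cat > h.py <<'E'
import numpy as np, cv2
from cell import robot
def snap(name, out=None):
    c=robot.read_camera(name)
    if out: cv2.imwrite(f'pics/{out}.png', c['pixels'][:,:,::-1])
    return c
def ray(c,u,v):
    K=np.array([[c['fx'],0,c['cx']],[0,c['fy'],c['cy']],[0,0,1.]])
    p=cv2.undistortPoints(np.array([[[u,v]]],float),K,np.array([c['k1'],0,0,0,0.]))[0,0]
    M=np.array(c['cam_to_world']); return M[:3,3], M[:3,:3]@np.array([p[0],p[1],1.])
def onz(c,u,v,z):
    o,d=ray(c,u,v); return o+d*(z-o[2])/d[2]
def proj(c,P):
    M=np.linalg.inv(np.array(c['cam_to_world'])); q=M[:3,:3]@np.array(P,float)+M[:3,3]
    x,y=q[0]/q[2],q[1]/q[2]; f=1+c['k1']*(x*x+y*y)
    return np.array([c['fx']*x*f+c['cx'],c['fy']*y*f+c['cy']])
E
python3 - <<'E'
from h import *
for n in ('top','side'):
    c=snap(n,n+'0'); print(n,c['fx'],c['k1'],np.round(c['cam_to_world'],3).tolist())
print(robot.observe())
E
```

```text
pics
top 505.4198794771342 -0.09032727913116517 [[-0.006, -0.997, 0.075, 0.357], [-1.0, 0.008, 0.022, -0.046], [-0.022, -0.075, -0.997, 1.593], [0.0, 0.0, 0.0, 1.0]]
side 518.7297358572436 -0.13448692564879755 [[-0.893, -0.294, 0.342, 0.022], [-0.45, 0.595, -0.666, 0.837], [-0.008, -0.748, -0.663, 1.006], [0.0, 0.0, 0.0, 1.0]]
{'time': 0.1, 'qpos': array([-1.33598949e+00,  3.42657050e-01,  1.52492759e+00, -1.78193589e-06,
        1.27538362e+00, -1.45979694e-01]), 'qvel': array([-0.00207533, -0.00097328, -0.00150156, -0.00092727,  0.00093755,
        0.00104659]), 'joint_efforts': array([ 1.45248472e-03, -4.32003951e+01, -2.44694513e+01,  7.19036884e-02,
        5.26618038e-02, -6.25449115e-05]), 'tool_pos': array([ 0.19508284, -0.4871161 ,  0.29161018]), 'tool_rot': array([-3.14023143e+00, -1.98412238e-04,  3.80786920e-01]), 'contact_force': array([-0.25526064,  0.37038897,  0.32031947]), 'torque': array([-0.01211527, -0.01526441, -0.00644778]), 'grip_force': 0.0, 'opening': 0.09155839194361247}
```

View pics/top0.png

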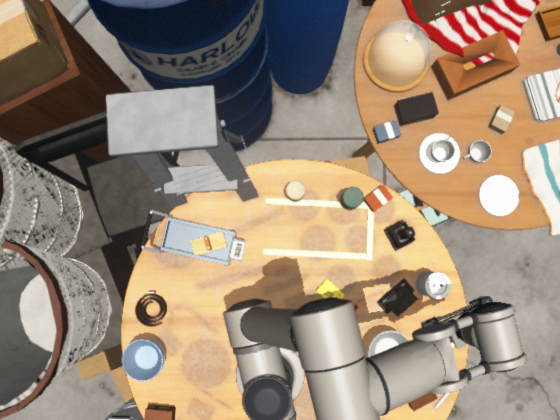

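View pics/side0.png

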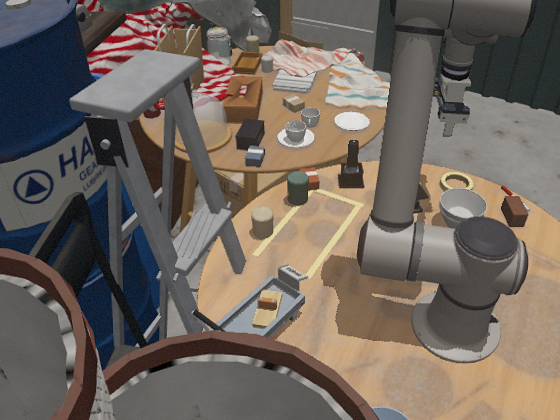

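```bash
python3 - <<'E'
from h import *
im=cv2.imread('pics/top0.png')
a=cv2.resize(im[160:320,130:290],(480,480),interpolation=cv2.INTER_CUBIC)
b=cv2.resize(im[160:320,250:470],(660,480),interpolation=cv2.INTER_CUBIC)
cv2.imwrite('pics/crop1.png',cv2.resize(im[160:320,130:396],(798,480),interpolation=cv2.INTER_CUBIC))
s=cv2.imread('pics/side0.png')
cv2.imwrite('pics/crop2.png',cv2.resize(s[140:360,190:480],(790,600),interpolation=cv2.INTER_CUBIC))
w=snap('wrist'); print(np.round(w['cam_to_world'],3).tolist(),w['fx'])
E
```

```text
[[0.372, -0.895, -0.245, 0.26], [-0.928, -0.359, -0.097, -0.462], [-0.002, 0.264, -0.965, 0.385], [0.0, 0.0, 0.0, 1.0]] 351.1423432940282
```

View pics/crop1.png

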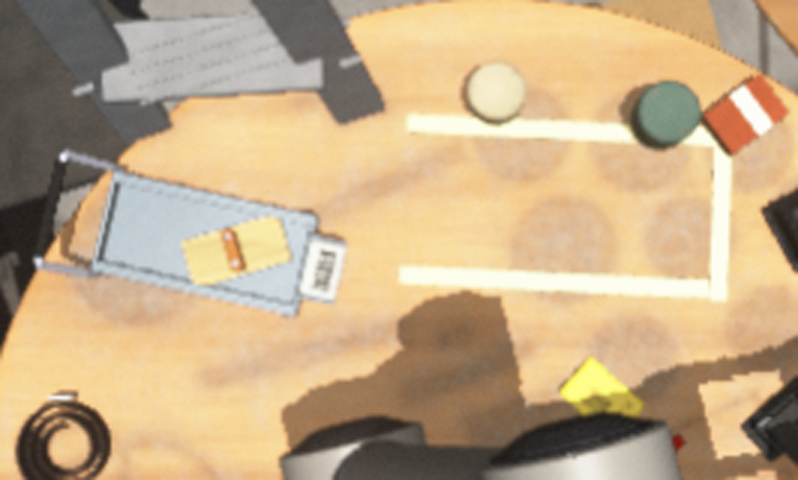

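View pics/crop2.png

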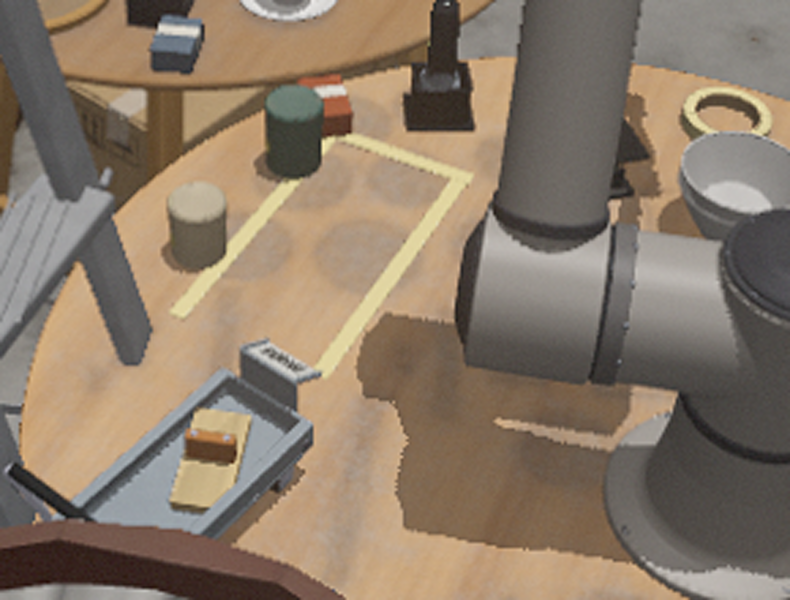

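```bash
python3 - <<'E'
from h import *
c=snap('top')
f=lambda u,v,z: onz(c,130+u/3-.33,160+v/3-.33,z)
P={'barL':(65,155,.16),'barR':(38,263,.16),'tick':(323,268,.092),'r1':(115,172,.066),'r2':(317,213,.066),'r3':(297,312,.066),'r4':(95,272,.066),
'tinG':(667,113,.085),'tinC':(497,90,.065),'battL':(229,230,.08),'battR':(237,270,.08),
'b1':(185,252,.052),'b2':(278,216,.052),'b3':(291,254,.052),'b4':(197,284,.052),
'Ltop_i':(408,132,0),'Ltop_i2':(712,147,0),'Lbot_i':(400,267,0),'Lbot_i2':(712,285,0),'close1':(714,147,0),'close2':(711,285,0)}
W={k:f(*p) for k,p in P.items()}
for k,p in W.items(): print(k,np.round(p,3))
rc=(W['r1']+W['r2']+W['r3']+W['r4'])/4; print('tray c',rc)
ax=(W['r2']+W['r3']-W['r1']-W['r4']); ax/=np.linalg.norm(ax); print('yaw rims',np.arctan2(ax[1],ax[0]))
bc=(W['barL']+W['barR'])/2; d=W['tick']-bc; print('bar c',bc,'yaw bar->tick',np.arctan2(d[1],d[0]),np.hypot(*d[:2]))
d=W['barL']-W['barR'];print('yaw bar',np.arctan2(d[1],d[0])-np.pi/2, np.hypot(*d[:2]))
for a,b in(('Ltop_i','Ltop_i2'),('Lbot_i','Lbot_i2')):
  d=W[b]-W[a];print('bay yaw',np.arctan2(d[1],d[0]))
d=W['close1']-W['close2'];print('bay close',np.arctan2(d[1],d[0])-np.pi/2,np.hypot(*d[:2]), 'mid',(W['close1']+W['close2'])/2)
d=W['battL']-W['battR'];print('batt',np.arctan2(d[1],d[0]), (W['battL']+W['battR'])/2)
d=(W['b2']+W['b3']-W['b1']-W['b4']);print('board',np.arctan2(d[1],d[0]),sum(W[k] for k in('b1','b2','b3','b4'))/4)
E
```

```text
barL [0.499 0.336 0.16 ]
barR [0.395 0.361 0.16 ]
tick [0.391 0.093 0.092]
r1 [0.49  0.309 0.066]
r2 [0.447 0.102 0.066]
r3 [0.347 0.122 0.066]
r4 [0.388 0.328 0.066]
tinG [ 0.543 -0.251  0.085]
tinC [ 0.571 -0.081  0.065]
battL [0.43  0.189 0.08 ]
battR [0.39  0.181 0.08 ]
b1 [0.409 0.239 0.052]
b2 [0.445 0.143 0.052]
b3 [0.406 0.13  0.052]
b4 [0.376 0.226 0.052]
Ltop_i [0.536 0.012 0.   ]
Ltop_i2 [ 0.518 -0.309  0.   ]
Lbot_i [0.393 0.021 0.   ]
Lbot_i2 [ 0.372 -0.306  0.   ]
close1 [ 0.518 -0.311  0.   ]
close2 [ 0.372 -0.305  0.   ]
tray c [0.41822781 0.21513073 0.066     ]
yaw rims -1.7727027135856304
bar c [0.44708497 0.34803785 0.16      ] yaw bar->tick -1.7883171800960356 0.26085196104637526
yaw bar -1.8081442568499744 0.10645978524311361
bay yaw -1.6281642477860934
bay yaw -1.6355489543978583
bay close -1.6117806858100014 0.1454091406010717 mid [ 0.44486962 -0.308206    0.        ]
batt 0.20115025481822907 [0.40959955 0.18492285 0.08      ]
board -1.2380567642446563 [0.40899198 0.18435896 0.052     ]
```

```bash
cat >> h.py <<'E'
def go(x,y,z,yaw,frm=None):
    """shift in tool axes (mm) and turn (5deg units) from the measured pose or frm to TCP target"""
    if frm is None:
        s=robot.observe(); p=s['tool_pos']; w=s['tool_rot'][2]
    else: p,w=np.array(frm[:3]),frm[3]
    d=np.array([x,y,z])-p
    t=[d[0]*np.cos(w)+d[1]*np.sin(w), d[0]*np.sin(w)-d[1]*np.cos(w), -d[2]]
    dy=(yaw-w+np.pi)%(2*np.pi)-np.pi
    print('travel',np.round(np.array(t)*1000,1),'turn',round(-np.degrees(dy)/5,2))
E
python3 - <<'E'
from h import *
go(.48,-.25,.292,.31); go(.41,.19,.26,.31)
E
```

```text
travel [ 3.527e+02 -1.143e+02 -2.000e-01] turn 0.81
travel [ 451.2 -548.8   31.8] turn 0.81
```

```bash
python3 -m inch '{"travel":[[90,-28,0],[180,-57,0],[270,-86,0],[353,-114,0],[353,-114,0],[353,-114,0],[353,-114,0],[353,-114,0],[400,-300,0],[400,-300,0],[400,-300,0],[400,-300,0]],"turn":[0.8,0.8,0.8,0.8,0.8,0.8,0.8,0.8,0.8,0.8,0.8,0.8],"claw":[-1,-1,-1,-1,-1,-1,-1,-1,-1,-1,-1,-1]}'
python3 -c "
from h import *
go(.41,.19,.26,.31)"
```

```text
time: 1.4
tool_pos: [0.4542, -0.058, 0.292]
tool_rot: [-3.141, 0.0, 0.311]
contact_force: [1.4, 0.5, -0.4]
opening: 0.0917
grip_force: 0.0
travel [  33.9 -249.6   32. ] turn 0.02
```

```bash
python3 -m inch '{"travel":[[8,-50,6],[15,-100,12],[20,-150,18],[26,-200,25],[34,-250,32],[34,-250,32],[34,-250,32]],"turn":[0,0,0,0,0,0,0],"claw":[-1,-0.5,0,0,0,0,0]}'
python3 - <<'E'
from h import *
w=snap('wrist','w1'); t=snap('top','top1')
a=w['pixels'][:,:,::-1]; b=t['pixels'][150:360,250:490,::-1]
b=cv2.resize(b,(480,420))
cv2.imwrite('pics/m1.png',cv2.resize(np.hstack([a,b]),(800,323)))
print(robot.observe()['opening'])
E
```

```text
time: 2.1
tool_pos: [0.4103, 0.1893, 0.2599]
tool_rot: [3.141, 0.001, 0.315]
contact_force: [0.5, 0.2, -0.4]
opening: 0.0491
grip_force: 0.0
0.046372397359003156
```

View pics/m1.png

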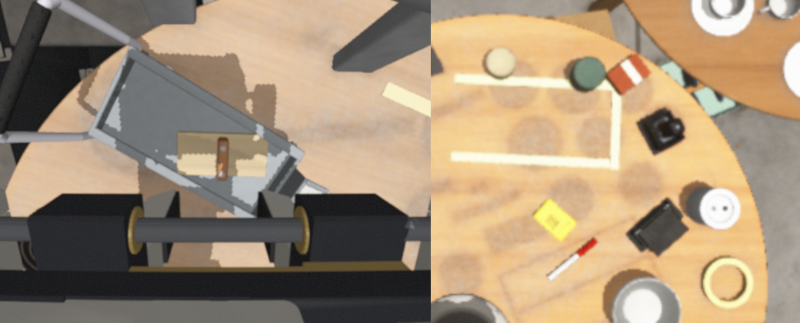

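```bash
python3 - <<'E'
from h import *
w=snap('wrist')
hsv=cv2.cvtColor(w['pixels'],cv2.COLOR_RGB2HSV)
m=cv2.inRange(hsv,(3,110,60),(18,255,255)); m[:150]=0;m[250:]=0;m[:,:220]=0;m[:,380:]=0
cs,_=cv2.findContours(m,cv2.RETR_EXTERNAL,cv2.CHAIN_APPROX_NONE); k=max(cs,key=cv2.contourArea)
print(cv2.contourArea(k),cv2.boundingRect(k),cv2.minAreaRect(k))
print(proj(w,[.41,.187,.08]))
x,y,ww,h=cv2.boundingRect(k)
for v in (y,y+h/2,y+h): print(v,onz(w,x+ww/2,v,.08))
cv2.imwrite('pics/wz.png',cv2.resize(w['pixels'][60:290,90:450,::-1],(792,506)))
E
```

```text
634.0 (280, 179, 15, 55) ((286.55670166015625, 206.082275390625), (13.908878326416016, 54.236637115478516), 2.2906100749969482)
[282.90260832 206.94779894]
179 [0.43273391 0.19048311 0.08      ]
206.5 [0.41148265 0.18359663 0.08      ]
234 [0.38930975 0.17641029 0.08      ]
```

View pics/wz.png

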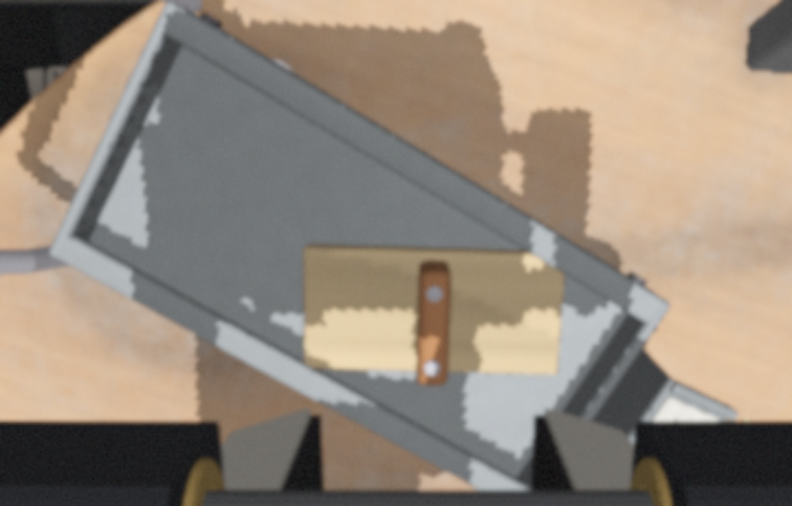

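```bash
python3 -c "
from h import *
go(.4105,.184,.121,.315)"
```

```text
travel [ -1.7   2.8 139.3] turn -0.06
```

```bash
python3 -m inch '{"travel":[[-1,2,40],[-1.5,2.8,80],[-1.5,2.8,110],[-1.5,2.8,130],[-1.5,2.8,139],[-1.5,2.8,139],[-1.5,2.8,139],[-1.5,2.8,139],[-1.5,2.8,139],[-1.5,2.8,139],[-1.5,2.8,139]],"turn":[0,0,0,0,0,0,0,0,0,0,0],"claw":[0,0,0,0,0,0,1,1,1,1,1]}' 25
python3 -m inch '{"travel":[[0,0,0],[0,0,0],[0,0,-2],[0,0,-2],[0,0,-2],[0,0,-2],[0,0,-2],[0,0,-2],[0,0,-2],[0,0,-2],[0,0,-2]],"turn":[0,0,0,0.8,1.6,2.4,3.2,4.2,5.2,5.8,5.8],"claw":[1,1,1,1,1,1,1,1,1,1,1]}'
```

```text
time: 3.35
tool_pos: [0.4104, 0.1852, 0.1216]
tool_rot: [3.141, -0.001, 0.311]
contact_force: [0.9, -0.5, 2.0]
opening: 0.0115
grip_force: 24.9
time: 4.45
tool_pos: [0.4101, 0.185, 0.123]
tool_rot: [3.141, 0.001, -0.196]
contact_force: [0.5, 0.2, -0.7]
opening: 0.0119
grip_force: 24.9
```

```bash
python3 -m inch '{"travel":[[0,0,-5],[0,0,-10],[0,0,-20],[0,0,-35],[0,0,-60],[0,0,-100],[0,0,-130],[0,0,-130]],"turn":[0,0,0,0,0,0,0,0],"claw":[1,1,1,1,1,1,1,1]}'
python3 - <<'E'
from h import *
t=snap('top','top2'); cv2.imwrite('pics/t2.png',cv2.resize(t['pixels'][160:320,120:480,::-1],(792,352)))
for p in ((399.5,235,.056),(329,292,0),(397,298,.03),(318,286,0),(343,287,0)): print(p,onz(t,*p))
E
```

```text
time: 5.25
tool_pos: [0.412, 0.1856, 0.2579]
tool_rot: [-3.138, -0.008, -0.195]
contact_force: [0.0, 0.4, -1.1]
opening: 0.0117
grip_force: 24.9
(399.5, 235, 0.056) [ 0.4306253  -0.39752024  0.056     ]
(329, 292, 0) [ 0.2564118 -0.18527    0.       ]
(397, 298, 0.03) [ 0.2380493  -0.39174294  0.03      ]
(318, 286, 0) [ 0.27536758 -0.15103733  0.        ]
(343, 287, 0) [ 0.27166983 -0.22930716  0.        ]
```

View pics/t2.png

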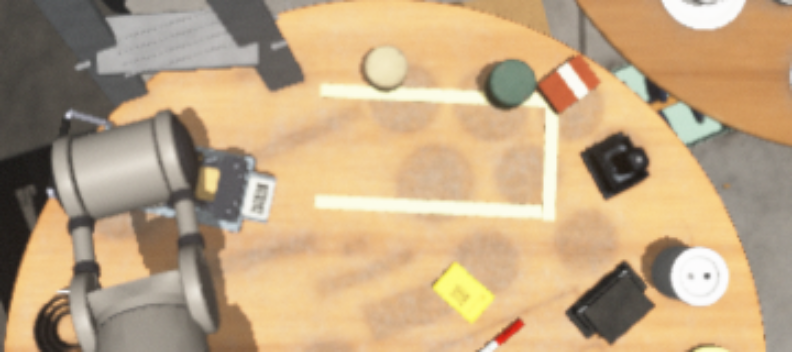

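```bash
python3 -c "
from h import *
go(.46,-.05,.25,-.1);go(.322,-.325,.18,0);go(.322,-.325,.084,0)"
```

```text
travel [ 93.6 221.4   5.6] turn -1.09
travel [ 11.4 517.9  75.6] turn -2.23
travel [ 11.4 517.9 171.6] turn -2.23
```

```bash
python3 -m inch '{"travel":[[15,30,0],[35,75,0],[55,120,0],[75,165,0],[90,210,0],[80,255,0],[70,300,0],[55,345,0],[45,390,10],[30,440,30],[18,480,50],[11,510,70]],"turn":[0,0,-0.2,-0.5,-0.8,-1.1,-1.4,-1.7,-2,-2.2,-2.2,-2.2],"claw":[1,1,1,1,1,1,1,1,1,1,1,1]}'
python3 -c "
from h import *
go(.322,-.325,.084,0)"
```

```text
time: 6.5
tool_pos: [0.3202, -0.3189, 0.1817]
tool_rot: [-3.141, 0.001, -0.004]
contact_force: [0.2, -0.7, -0.8]
opening: 0.0118
grip_force: 24.9
travel [ 1.8  6.1 97.7] turn -0.05
```

```bash
python3 -m inch '{"travel":[[0,5,30],[0,5,60],[0,5,80],[0,5,90],[0,5,95],[0,5,97],[0,5,97]],"turn":[0,0,0,0,0,0,0],"claw":[1,1,1,1,1,1,1]}'
```

```text
time: 7.2
tool_pos: [0.3224, -0.3226, 0.0867]
tool_rot: [3.141, -0.001, -0.003]
contact_force: [0.2, -0.2, -1.6]
opening: 0.0119
grip_force: 24.9
```

```bash
python3 -m inch '{"travel":[[0,0,1],[0,0,2],[0,0,2],[0,0,2],[0,0,2],[0,0,2],[0,0,2],[0,0,-30],[0,0,-70],[0,0,-120]],"turn":[0,0,0,0,0,0,0,0,0,0],"claw":[1,1,1,-0.3,-0.3,-0.3,-0.3,-0.3,-0.3,-1]}'
python3 - <<'E'
from h import *
w=snap('wrist','w3')
t=snap('top','top3'); tp=cv2.resize(t['pixels'][150:310,230:470],(630,420))
cv2.imwrite('pics/m3.png',cv2.resize(np.hstack([w['pixels'],tp])[:,:,::-1],(800,282)))
E
```

```text
time: 8.2
tool_pos: [0.3216, -0.3216, 0.2065]
tool_rot: [-3.139, 0.002, -0.003]
contact_force: [0.9, -0.3, -0.6]
opening: 0.0633
grip_force: 0.0
```

View pics/m3.png

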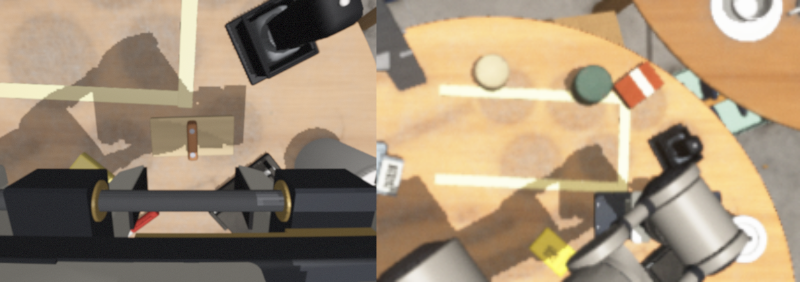

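```bash
python3 - <<'E'
from h import *
t=snap('top'); s=snap('side')
def blob(c,lo,hi,box):
    m=cv2.inRange(cv2.cvtColor(c['pixels'],cv2.COLOR_RGB2HSV),lo,hi); k=np.zeros_like(m); x0,y0,x1,y1=box; k[y0:y1,x0:x1]=m[y0:y1,x0:x1]
    cs,_=cv2.findContours(k,cv2.RETR_EXTERNAL,cv2.CHAIN_APPROX_NONE); return max(cs,key=cv2.contourArea)
for n,lo,hi,b,sb,h in (('green',(60,60,20),(100,255,200),(330,170,375,220),(280,160,315,210),.085),('cream',(15,20,90),(35,100,255),(275,172,320,199),(245,200,278,245),.07)):
    for c,bx in((t,b),(s,sb)):
        k=blob(c,lo,hi,bx); (u,v),r=cv2.minEnclosingCircle(k); M=cv2.moments(k); g=M['m10']/M['m00'],M['m01']/M['m00']
        o,d=ray(c,*g); print(n,cv2.boundingRect(k),r, 'at .6h',onz(c,*g,.6*h)[:2],'px/mm',c['fx']/np.linalg.norm(onz(c,*g,.04)-o)/1000, g)
E
```

```text
Traceback (most recent call last):
ValueError: max() iterable argument is empty
```

```bash
python3 - <<'E'
from h import *
t=snap('top','top4'); s=snap('side','side4')
def hs(c,u,v): return cv2.cvtColor(c['pixels'],cv2.COLOR_RGB2HSV)[v,u]
print(hs(t,352,198),hs(t,295,190),hs(t,300,230),hs(t,295,210),hs(s,298,185),hs(s,262,222),hs(s,240,260))
cv2.imwrite('pics/m4.png',cv2.resize(np.hstack([t['pixels'][170:230,270:400],s['pixels'][160:250,220:340][:60*90//60]]) if 0 else cv2.resize(s['pixels'][150:270,210:350],(700,600)),(700,600))[:,:,::-1])
E
```

```text
[ 67  42 151] [ 24  40 247] [ 19 102 244] [ 16  80 227] [43 35 66] [16 66 97] [30  3 98]
```

View pics/m4.png

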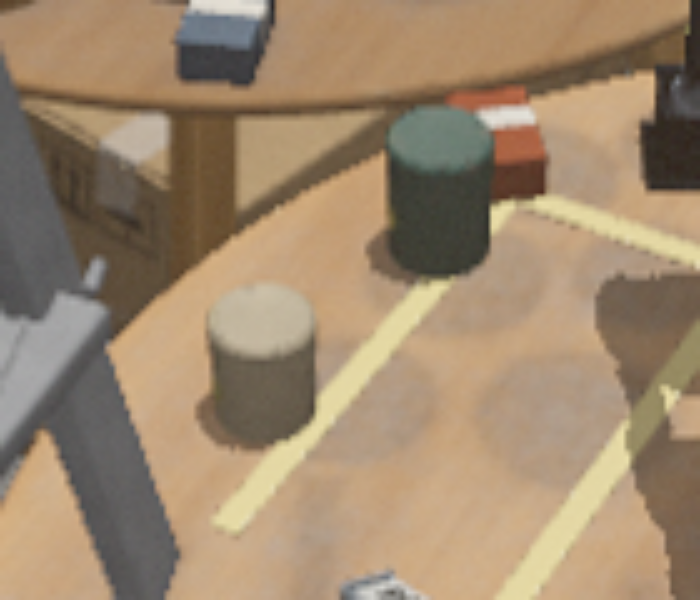

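```bash
python3 - <<'E'
from h import *
t=snap('top'); s=snap('side')
for n,sp,tp,w,hh in(('green',(440,140),(667,113),106,(.085,)),('cream',(261,318),(497,91),106,(.06,.07))):
  u,v=210+sp[0]/5-.4,150+sp[1]/5-.4
  for h in hh:
    P=onz(s,u,v,h);Q=onz(t,130+tp[0]/3-.33,160+tp[1]/3-.33,h); D=np.linalg.norm(P-s['cam_to_world'][:3,3])
    print(n,h,np.round(P,4),np.round(Q,4),'diam',w/5/s['fx']*D)
E
```

```text
green 0.085 [ 0.5439 -0.2529  0.085 ] [ 0.5435 -0.2506  0.085 ] diam 0.0620959432459364
cream 0.06 [ 0.5763 -0.0927  0.06  ] [ 0.5705 -0.0814  0.06  ] diam 0.058753962151433
cream 0.07 [ 0.5704 -0.0829  0.07  ] [ 0.5691 -0.0811  0.07  ] diam 0.058133057859166275
```

```bash
python3 -c "
from h import *
go(.5435,-.252,.109,1.36)"
```

```text
travel [221.6 -70.5  95.9] turn -15.62
```

```bash
python3 -m inch '{"travel":[[20,-7,-25],[50,-18,-30],[85,-30,-30],[120,-40,-30],[155,-52,-30],[190,-62,-30],[221,-70,-30],[221,-70,-20],[221,-70,0],[221,-70,0],[221,-70,0],[221,-70,0]],"turn":[-1.6,-3.2,-4.8,-6.4,-8,-9.6,-11.2,-12.8,-14.2,-15.6,-15.6,-15.6],"claw":[-1,-1,-1,-1,-1,-1,-1,-1,-1,-1,-1,-1]}'
python3 - <<'E'
from h import *
w=snap('wrist')
go(.5435,-.252,.109,1.36)
m=cv2.inRange(cv2.cvtColor(w['pixels'],cv2.COLOR_RGB2HSV),(35,25,20),(100,255,220))
cs,_=cv2.findContours(m,cv2.RETR_EXTERNAL,cv2.CHAIN_APPROX_NONE)
for k in cs:
  if cv2.contourArea(k)>500:
    print(cv2.contourArea(k),cv2.boundingRect(k),cv2.minEnclosingCircle(k))
print(proj(w,[.5435,-.252,.085]),proj(w,[.5435,-.252,0]))
E
```

```text
time: 9.8
tool_pos: [0.5433, -0.2531, 0.2054]
tool_rot: [-3.14, -0.0, 1.355]
contact_force: [0.4, 0.6, 0.0]
opening: 0.0918
grip_force: 0.0
travel [ 1.2 -0.2 96.9] turn -0.06
7459.0 (240, 168, 96, 109) ((285.77008056640625, 222.5139923095703), 54.5596809387207)
[285.2946245  226.97001175] [285.0630636  197.26397596]
```

```bash
python3 -m inch '{"travel":[[1,0,35],[1,0,65],[1,0,85],[1,0,96],[1,0,97],[1,0,97],[1,0,97],[1,0,97],[1,0,97],[1,0,97],[1,0,97]],"turn":[0,0,0,0,0,0,0,0,0,0,0],"claw":[-1,-1,-1,-1,-1,-1,1,1,1,1,1]}' 20
python3 -m inch '{"travel":[[0,0,-1],[0,0,-6],[0,0,-20],[0,0,-45],[0,0,-80],[0,0,-115],[0,0,-125]],"turn":[0,0,0,0,0,0,0],"claw":[1,1,1,1,1,1,1]}'
python3 - <<'E'
from h import *
y=-1.782; hx=np.array([np.cos(y),np.sin(y)]); O=np.array([.418,.215])
for x in (.05,-.02): print(x,O+hx*x); 
a=O+hx*.045
go(a[0],a[1],.25,1.36); go(a[0],a[1],.151,1.36)
E
```

```text
time: 10.95
tool_pos: [0.5439, -0.2523, 0.1098]
tool_rot: [3.14, 0.0, 1.358]
contact_force: [0.6, 0.5, 3.2]
opening: 0.064
grip_force: 20.0
time: 11.65
tool_pos: [0.5448, -0.2528, 0.2394]
tool_rot: [3.134, 0.003, 1.358]
contact_force: [0.7, -0.3, -1.7]
opening: 0.0642
grip_force: 20.0
0.05 [0.40751815 0.16611104]
-0.02 [0.42219274 0.23455559]
travel [ 385.6 -222.6  -10.6] turn -0.02
travel [ 385.6 -222.6   88.4] turn -0.02
```

```bash
python3 - <<'E'
from h import *
t=snap('top')
f=lambda u,v,z: np.round(onz(t,130+u/3-.33,160+v/3-.33,z),3)
for p in ((103,100),(323,85)): print('tread',f(*p,.2))
for p in ((345,122),(383,108),(125,135)): print('leg',f(*p,0),f(*p,.1))
for yaw in (1.36,.9,.6,2.0,2.3):
  d=np.array([np.sin(yaw),-np.cos(yaw)]); n=np.array([np.cos(yaw),np.sin(yaw)])
  print(yaw,'x ext',.095*abs(d[0])+.0375*abs(n[0]),'ang to caddy x',np.degrees(yaw-np.pi/2+1.782))
E
```

```text
tread [0.546 0.29  0.2  ]
tread [0.558 0.083 0.2  ]
leg [0.547 0.078 0.   ] [0.535 0.071 0.1  ]
leg [0.562 0.038 0.   ] [0.549 0.033 0.1  ]
leg [0.535 0.313 0.   ] [0.524 0.291 0.1  ]
1.36 x ext 0.10074358720228327 ang to caddy x 90.02333923010467
0.9 x ext 0.09772643022476084 ang to caddy x 63.66728065408679
0.6 x ext 0.08459112053164129 ang to caddy x 46.47854680016209
2.0 x ext 0.1019887619189576 ang to caddy x 126.69263811847735
2.3 x ext 0.09582734595478182 ang to caddy x 143.88137197240204
```

```bash
python3 -c "
from h import *
go(.43,-.05,.255,1.0);go(.4066,.161,.255,.7); go(.4066,.161,.152,.7)"
```

```text
travel [ 174.  -154.9  -16. ] turn 4.11
travel [ 375.3 -222.3  -16. ] turn 7.54
travel [ 375.3 -222.3   87. ] turn 7.54
```

```bash
python3 -m inch '{"travel":[[30,-27,-16],[65,-58,-16],[100,-89,-16],[137,-122,-16],[174,-155,-16],[220,-170,-16],[265,-185,-16],[310,-200,-16],[345,-213,-16],[370,-221,-16],[375,-222,0],[375,-222,15]],"turn":[0.8,1.6,2.4,3.3,4.1,5,5.8,6.6,7.2,7.5,7.5,7.5],"claw":[1,1,1,1,1,1,1,1,1,1,1,1]}'
python3 - <<'E'
from h import *
go(.4066,.161,.152,.7)
t=snap('top'); w=snap('wrist')
cv2.imwrite('pics/m5.png',cv2.resize(np.hstack([w['pixels'],cv2.resize(t['pixels'][190:300,130:280],(573,420))])[:,:,::-1],(800,297)))
E
```

```text
time: 12.9
tool_pos: [0.4049, 0.1624, 0.218]
tool_rot: [-3.141, 0.001, 0.706]
contact_force: [-0.0, -0.5, -1.4]
opening: 0.0641
grip_force: 20.0
travel [ 0.4  2.2 66. ] turn 0.07
```

View pics/m5.png

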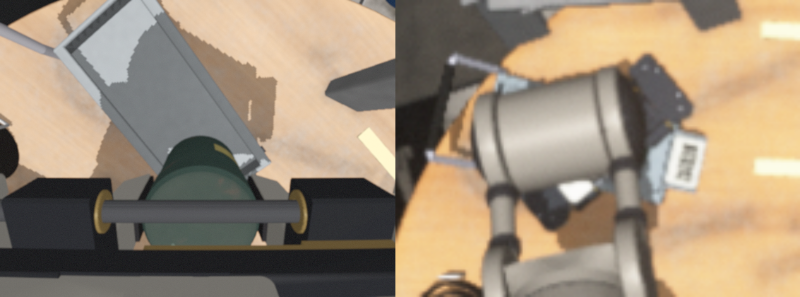

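```bash
python3 -m inch '{"travel":[[0,2,20],[0,2,40],[0,2,55],[0,2,62],[0,2,65],[0,2,67],[0,2,68],[0,2,68],[0,2,68]],"turn":[0,0,0,0,0,0,0,0,0],"claw":[1,1,1,1,1,1,1,1,1]}'
```

```text
time: 13.9
tool_pos: [0.4072, 0.1598, 0.1516]
tool_rot: [3.141, -0.001, 0.704]
contact_force: [0.1, 0.4, -1.2]
opening: 0.0641
grip_force: 20.0
```

```bash
python3 -m inch '{"travel":[[0,0,1],[0,0,2],[0,0,2],[0,0,2],[0,0,2],[0,0,2],[0,0,2],[0,0,-20],[0,0,-60],[0,0,-100],[0,0,-100]],"turn":[0,0,0,0,0,0,0,0,0,0,0],"claw":[1,1,1,-1,-1,-1,-1,-1,-1,-1,-1]}'
python3 - <<'E'
from h import *
go(.57,-.082,.19,1.36)
go(.43,-.05,.25,1.0)
E
```

```text
time: 15.0
tool_pos: [0.4092, 0.1603, 0.2558]
tool_rot: [3.137, -0.009, 0.704]
contact_force: [0.3, 1.1, -0.6]
opening: 0.0923
grip_force: 0.0
travel [-34.3 288.7  65.8] turn -7.52
travel [-120.3  173.7    5.8] turn -3.39
```

```bash
python3 -c "
from h import *
go(.43,-.08,.255,1.1);go(.57,-.082,.19,1.45)"
python3 -m inch '{"travel":[[-25,35,0],[-55,75,0],[-85,115,0],[-115,155,0],[-135,195,0]],"turn":[-1,-2,-3,-4,-4.5],"claw":[-1,-1,-1,-1,-1]}'
python3 -c "
from h import *
go(.57,-.082,.19,1.45)"
```

```text
travel [-139.7  196.6    0.8] turn -4.54
travel [-34.3 288.7  65.8] turn -8.55
time: 15.5
tool_pos: [0.4293, -0.0783, 0.2506]
tool_rot: [-3.141, 0.0, 1.099]
contact_force: [0.7, 1.1, -0.3]
opening: 0.0919
grip_force: 0.0
travel [ 60.7 127.   60.6] turn -4.02
```

```bash
python3 -m inch '{"travel":[[20,42,0],[40,84,10],[58,122,25],[61,127,45],[61,127,60],[61,127,60],[61,127,60]],"turn":[-1,-2,-3,-4,-4,-4,-4],"claw":[-1,-1,-1,-1,-1,-1,-1]}'
python3 - <<'E'
from h import *
w=snap('wrist','w6')
go(.57,-.082,.099,1.45)
m=cv2.inRange(cv2.cvtColor(w['pixels'],cv2.COLOR_RGB2HSV),(10,15,60),(40,75,255))
cs,_=cv2.findContours(m,cv2.RETR_EXTERNAL,cv2.CHAIN_APPROX_NONE)
for k in cs:
  if cv2.contourArea(k)>1500:
    print(cv2.contourArea(k),cv2.boundingRect(k),cv2.minEnclosingCircle(k))
print(proj(w,[.57,-.082,.07]),proj(w,[.57,-.082,0]))
t=snap('top'); cs,_=cv2.findContours(cv2.inRange(cv2.cvtColor(t['pixels'],cv2.COLOR_RGB2HSV),(50,20,20),(90,255,220))[190:290,150:250],cv2.RETR_EXTERNAL,cv2.CHAIN_APPROX_NONE)
k=max(cs,key=cv2.contourArea); (u,v),r=cv2.minEnclosingCircle(k); print('tin A',u+150,v+190,r,onz(t,u+150,v+190,.12))
cv2.imwrite('pics/m6.png',cv2.resize(np.hstack([w['pixels'],cv2.resize(t['pixels'][190:300,130:280],(573,420))])[:,:,::-1],(800,297)))
E
```

```text
time: 16.2
tool_pos: [0.5709, -0.08, 0.1908]
tool_rot: [-3.14, -0.0, 1.445]
contact_force: [0.8, 0.1, -0.3]
opening: 0.0921
grip_force: 0.0
travel [-2.1 -0.9 92.6] turn -0.06
10610.5 (0, 389, 395, 31) ((197.0, 405.5), 197.46212768554688)
6037.5 (116, 314, 195, 41) ((213.12051391601562, 323.2930908203125), 97.32427978515625)
20370.5 (354, 64, 206, 219) ((462.6918640136719, 171.02850341796875), 124.5462875366211)
42015.0 (0, 0, 330, 285) ((181.7262725830078, 142.05029296875), 189.74034118652344)
[284.64713709 231.63686911] [284.59476766 204.96775345]
tin A 214.0 244.5 12.093486785888672 [0.40370169 0.15919763 0.12      ]
```

View pics/m6.png

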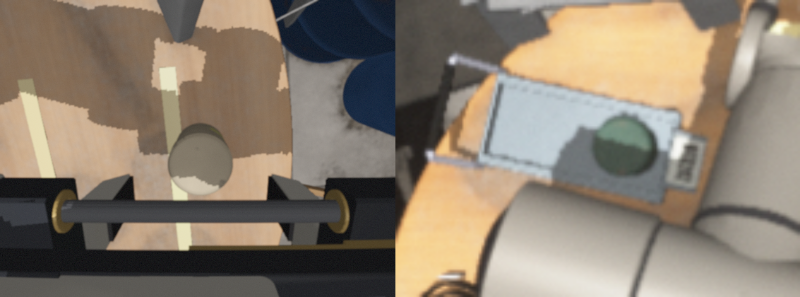

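```bash
python3 -m inch '{"travel":[[-2,-1,35],[-2,-1,65],[-2,-1,82],[-2,-1,91],[-2,-1,92],[-2,-1,92],[-2,-1,92],[-2,-1,92],[-2,-1,92],[-2,-1,92],[-2,-1,92]],"turn":[0,0,0,0,0,0,0,0,0,0,0],"claw":[-1,-1,-1,-1,-1,-1,1,1,1,1,1]}' 20
python3 -m inch '{"travel":[[0,0,-1],[0,0,-6],[0,0,-20],[0,0,-50],[0,0,-90],[0,0,-130],[0,0,-155],[0,0,-155]],"turn":[0,0,0,0,0,0,0,0],"claw":[1,1,1,1,1,1,1,1]}'
python3 - <<'E'
from h import *
y=-1.782; hx=np.array([np.cos(y),np.sin(y)]); O=np.array([.418,.215])
a=O+hx*-.025; print(a)
go(.43,-.06,.255,1.1)
go(a[0],a[1],.255,.7); 
E
```

```text
time: 17.4
tool_pos: [0.57, -0.0819, 0.0994]
tool_rot: [3.141, 0.0, 1.445]
contact_force: [0.3, -0.2, 1.3]
opening: 0.0601
grip_force: 20.0
time: 18.2
tool_pos: [0.5714, -0.0822, 0.2595]
tool_rot: [3.132, 0.001, 1.446]
contact_force: [1.5, 0.3, -1.8]
opening: 0.0601
grip_force: 20.0
[0.42324092 0.23944448]
travel [   4.4 -143.     4.5] turn 3.96
travel [ 300.6 -187.2    4.5] turn 8.54
```

```bash
python3 -m inch '{"travel":[[2,-50,0],[4,-95,0],[15,-135,0],[50,-145,0],[95,-153,0],[140,-161,0],[185,-168,0],[230,-176,0],[270,-183,0],[296,-187,0],[296,-187,0],[296,-187,0]],"turn":[0.8,1.6,2.8,4,5,6,7,7.8,8.5,8.5,8.5,8.5],"claw":[1,1,1,1,1,1,1,1,1,1,1,1]}'
python3 - <<'E'
from h import *
go(.4222,.2346,.139,.7)
E
```

```text
time: 19.4
tool_pos: [0.4206, 0.2352, 0.2533]
tool_rot: [-3.141, 0.002, 0.705]
contact_force: [0.3, 0.4, -1.8]
opening: 0.0601
grip_force: 20.0
travel [  0.8   1.4 114.3] turn 0.06
```

```bash
python3 -m inch '{"travel":[[1,1.5,35],[1,1.5,70],[1,1.5,95],[1,1.5,106],[1,1.5,110],[1,1.5,113],[1,1.5,114],[1,1.5,114]],"turn":[0,0,0,0,0,0,0,0],"claw":[1,1,1,1,1,1,1,1]}'
```

```text
time: 20.2
tool_pos: [0.4235, 0.2348, 0.141]
tool_rot: [3.141, -0.001, 0.704]
contact_force: [-0.7, 0.0, -2.1]
opening: 0.06
grip_force: 20.0
```

```bash
python3 -m inch '{"travel":[[0,0,1],[0,0,2],[0,0,2],[0,0,2],[0,0,2],[0,0,2],[0,0,2],[0,0,-20],[0,0,-60],[0,0,-100],[0,0,-130],[0,0,-130]],"turn":[0,0,0,0,0,0,0,0,0,0,0,0],"claw":[1,1,1,-1,-1,-1,-1,-1,-1,-1,-1,-1]}'
python3 - <<'E'
from h import *
go(.447,.348,.27,-.21)
E
```

```text
time: 21.4
tool_pos: [0.4247, 0.2353, 0.2744]
tool_rot: [3.139, -0.008, 0.704]
contact_force: [-0.2, 1.2, -0.0]
opening: 0.0918
grip_force: 0.0
travel [ 89.9 -71.5   4.4] turn 10.47
```

```bash
python3 -m inch '{"travel":[[15,-12,0],[35,-28,0],[55,-44,0],[75,-60,0],[90,-71,0],[90,-71,0],[90,-71,0],[90,-71,0]],"turn":[1.5,3,4.5,6,7.5,9,10.4,10.4],"claw":[-1,-0.6,-0.3,0,0,0,0,0]}'
python3 - <<'E'
from h import *
go(.447,.348,.207,-.21)
w=snap('wrist','w7'); t=snap('top','top7')
for n,P in (('bc',(.447,.348,.16)),): print(n,proj(w,P))
for s in(-.048,.048): print(proj(w,np.array([.447,.348,.16])+s*np.array([.978,-.21,0])))
cv2.imwrite('pics/m7.png',cv2.resize(np.hstack([w['pixels'],cv2.resize(t['pixels'][190:300,130:280],(573,420))])[:,:,::-1],(800,297)))
E
```

```text
time: 22.2
tool_pos: [0.4454, 0.347, 0.2689]
tool_rot: [3.14, 0.001, -0.205]
contact_force: [0.0, -0.6, -0.1]
opening: 0.0464
grip_force: 0.0
travel [ 1.3 -1.3 61.9] turn 0.06
bc [279.0793285 233.0608679]
[278.85228771 303.72930728]
[279.35009568 153.229819  ]
```

View pics/m7.png

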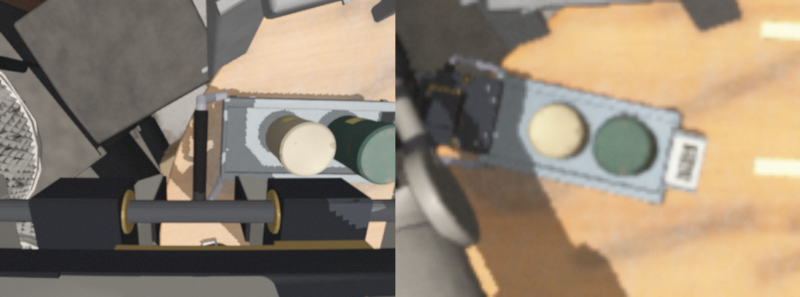

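```bash
python3 -m inch '{"travel":[[1,2,25],[1,2,45],[1,2,57],[1,2,62],[1,2,62],[1,2,62],[1,2,62],[1,2,62],[1,2,62],[1,2,62],[1,2,62],[1,2,62]],"turn":[0.2,0.3,0.3,0.3,0.3,0.3,0.3,0.3,0.3,0.3,0.3,0.3],"claw":[0,0,0,0,0,1,1,1,1,1,1,1]}' 25
python3 - <<'E'
from h import *
t=snap('top','top8'); s=robot.observe(); print(s['torque'],s['tool_pos'])
cv2.imwrite('pics/x.png',t['pixels'][190:300,130:280,::-1])
h=cv2.cvtColor(t['pixels'],cv2.COLOR_RGB2HSV)
# ticket: bright low saturation near nose
m=cv2.inRange(h,(0,0,215),(180,40,255)); k=np.zeros_like(m); k[230:265,222:255]=m[230:265,222:255]
ys,xs=np.nonzero(k); print(len(xs),xs.mean(),ys.mean(),onz(t,xs.mean(),ys.mean(),.092))
E
```

```text
time: 23.5
tool_pos: [0.4465, 0.345, 0.2084]
tool_rot: [-3.141, -0.001, -0.23]
contact_force: [0.4, 0.3, 1.8]
opening: 0.0113
grip_force: 25.0
[0.12944296 0.06824771 0.00945845] [0.44646501 0.3450142  0.2084594 ]
127 237.30708661417322 249.55905511811022 [0.38913968 0.09342306 0.092     ]
```

```bash
cat > plan.py <<'E'
from h import *
from scipy.optimize import fsolve
bay=np.array([.4546,-.148]); by=-1.631
def plan(bar,cyaw,s1,R1,R2,s2,step=.008,tool_off=0.,end=(0,0)):
    h=lambda a:np.array([np.cos(a),np.sin(a)])
    Rb=np.array([h(by),h(by+np.pi/2)])
    F0=Rb@(np.array(bar)+.21*h(cyaw)-bay); a0=cyaw-by
    def segs(th,L): return [(s1,0.),(R1*abs(th-a0),np.sign(th-a0)/R1),(L,0.),(R2*abs(th),-np.sign(th)/R2),(s2,0.)]
    def run(th,L,ds):
        F=F0.copy();a=a0;out=[(F.copy(),a)]
        for l,k in segs(th,L):
            n=max(1,int(np.ceil(l/ds))) if l>0 else 0
            for _ in range(n):
                d=l/n; F=F+d*h(a+k*d/2); a+=k*d; out.append((F.copy(),a))
        return out
    goal=np.array([.075+end[0],end[1]])
    th,L=fsolve(lambda q: run(q[0],q[1],.002)[-1][0]-goal,[.35,.15])
    out=[]
    for F,a in run(th,L,step):
        b=F-.21*h(a); out.append((*(bay+Rb.T@b),a+by+np.pi/2+tool_off))
    return th,L,F0,a0,out
def rows(out,p,yaw):
    """TCP poses (x,y,yaw) to rows relative to commanded pose p,yaw"""
    T=[];U=[]
    for x,y,w in out:
        d=np.array([x-p[0],y-p[1]])
        T.append([round(1000*(d[0]*np.cos(yaw)+d[1]*np.sin(yaw))),round(1000*(d[0]*np.sin(yaw)-d[1]*np.cos(yaw))),0]); U.append(round(-np.degrees(w-yaw)/5,2))
    return T,U
E
python3 - <<'E'
from plan import *
for s1,R1,R2,s2 in((0,.12,.25,.05),(.03,.12,.25,.05),(.05,.12,.2,.05),(.06,.15,.2,.045)):
  th,L,F0,a0,o=plan((.4465,.345),-1.797,s1,R1,R2,s2)
  r=[np.hypot(x,y) for x,y,_ in o]; print(s1,th,L,F0,a0,len(o),'rmin',min(r),'xmin',min(x for x,_,_ in o), np.round(o[-1],3))
E
```

```text
0 0.3091044978338868 0.18593266884417942 [-0.28450622 -0.07244793] -0.16599999999999993 50 rmin 0.4084309739950546 xmin 0.34831117224112534 [ 0.463 -0.013 -0.06 ]
0.03 0.4058964096946615 0.12407878957953274 [-0.28450622 -0.07244793] -0.16599999999999993 50 rmin 0.3879955507244048 xmin 0.32555747320451023 [ 0.463 -0.013 -0.06 ]
0.05 0.4632220654815203 0.10884782512684507 [-0.28450622 -0.07244793] -0.16599999999999993 51 rmin 0.37003797828128004 xmin 0.3123843152154959 [ 0.463 -0.013 -0.06 ]
0.06 0.617021628211119 0.03436823141980218 [-0.28450622 -0.07244793] -0.16599999999999993 51 rmin 0.32862687769055915 xmin 0.29380185443171236 [ 0.463 -0.013 -0.06 ]
```

```bash
python3 - <<'E'
from plan import *
th,L,F0,a0,o=plan((.4465,.345),-1.797,.05,.12,.2,.05,.009,tool_off=.004)
print(len(o),[round(w,3) for *_,w in o][::4])
T,U=rows(o[1:13],(.4465,.345),-.23); print(T,U)
E
```

```text
46 [-0.222, -0.222, np.float64(-0.082), np.float64(0.197), np.float64(0.407), np.float64(0.407), np.float64(0.407), np.float64(0.407), np.float64(0.239), np.float64(0.07), np.float64(-0.056), np.float64(-0.056)]
[[0, 8, 0], [0, 17, 0], [0, 25, 0], [0, 33, 0], [0, 42, 0], [0, 50, 0], [-14, 59, 0], [-28, 69, 0], [-41, 80, 0], [-53, 91, 0], [-64, 104, 0], [-75, 117, 0]] [np.float64(-0.09), np.float64(-0.09), np.float64(-0.09), np.float64(-0.09), np.float64(-0.09), np.float64(-0.09), np.float64(-0.89), np.float64(-1.69), np.float64(-2.49), np.float64(-3.29), np.float64(-4.1), np.float64(-4.9)]
```

```bash
python3 -m inch '{"travel":[[0,3,0],[0,8,0],[0,15,0],[0,23,0],[0,31,0],[0,39,0],[0,45,0],[0,50,0]],"turn":[0,0,0,0,0,0,0,0],"claw":[1,1,1,1,1,1,1,1]}'
python3 - <<'E'
from h import *
t=snap('top','top9'); s=robot.observe(); print(s['tool_pos'],s['torque'],s['contact_force'],s['tool_rot'])
h=cv2.cvtColor(t['pixels'],cv2.COLOR_RGB2HSV)
m=cv2.inRange(h,(0,0,215),(180,40,255)); k=np.zeros_like(m); k[232:272,232:275]=m[232:272,232:275]
ys,xs=np.nonzero(k); p=onz(t,xs.mean(),ys.mean(),.092); print(len(xs),p); d=p[:2]-s['tool_pos'][:2]; print(np.arctan2(d[1],d[0]),np.hypot(*d))
E
```

```text
time: 24.35
tool_pos: [0.4349, 0.2956, 0.2084]
tool_rot: [-3.142, -0.0, -0.23]
contact_force: [0.8, 1.6, 5.0]
opening: 0.0112
grip_force: 25.0
[0.43466832 0.29496222 0.2082805 ] [-0.15700188  0.02067103  0.04248299] [ 0.83085344 -1.09426134  5.89445058] [ 3.14064489e+00  6.77271475e-05 -2.30417806e-01]
192 [0.38163019 0.03457194 0.092     ]
-1.771734611632862 0.2657369775880416
```

```bash
python3 - <<'E'
from plan import *
th,L,F0,a0,o=plan((.4347,.295),-1.797,.0,.12,.2,.05,.007,tool_off=-.004)
print(th,L,len(o),min(np.hypot(x,y) for x,y,_ in o))
T,U=rows(o[1:13],(.4347,.295),-.23); print(T,[float(u) for u in U])
print(np.round(o[12],3))
E
```

```text
0.47298851628562116 0.1047857347055808 49 0.3676218984959317
[[-12, 7, 0], [-23, 15, 0], [-35, 24, 0], [-45, 33, 0], [-55, 43, 0], [-64, 54, 0], [-73, 65, 0], [-81, 76, 0], [-88, 88, 0], [-95, 101, 0], [-101, 113, 0], [-97, 119, 0]] [-0.66, -1.33, -1.99, -2.66, -3.33, -3.99, -4.66, -5.32, -5.99, -6.65, -7.32, -7.32]
[0.313 0.201 0.409]
```

```bash
python3 -m inch '{"travel":[[-6,3,0],[-15,10,0],[-26,17,0],[-38,26,0],[-49,37,0],[-60,49,0],[-70,61,0],[-80,74,0],[-88,88,0],[-95,101,0],[-101,113,0]],"turn":[-0.33,-0.9,-1.5,-2.2,-2.9,-3.65,-4.4,-5.2,-6,-6.65,-7.3],"claw":[1,1,1,1,1,1,1,1,1,1,1]}'
python3 - <<'E'
from plan import *
t=snap('top','top10'); s=robot.observe(); print(s['tool_pos'],s['torque'],s['contact_force'],s['tool_rot'])
h=cv2.cvtColor(t['pixels'],cv2.COLOR_RGB2HSV)
cv2.imwrite('pics/m10.png',cv2.resize(t['pixels'][180:300,150:370,::-1],(792,432)))
E
```

```text
time: 25.5
tool_pos: [0.3101, 0.2089, 0.2083]
tool_rot: [-3.141, -0.0, 0.41]
contact_force: [-0.1, 2.6, 5.8]
opening: 0.0111
grip_force: 25.0
[0.30861777 0.20765588 0.2080401 ] [-0.03711852  0.12377839  0.12537953] [-1.98661611 -1.11169981  8.82800667] [3.14113292e+00 2.29017083e-03 4.13409573e-01]
```

View pics/m10.png

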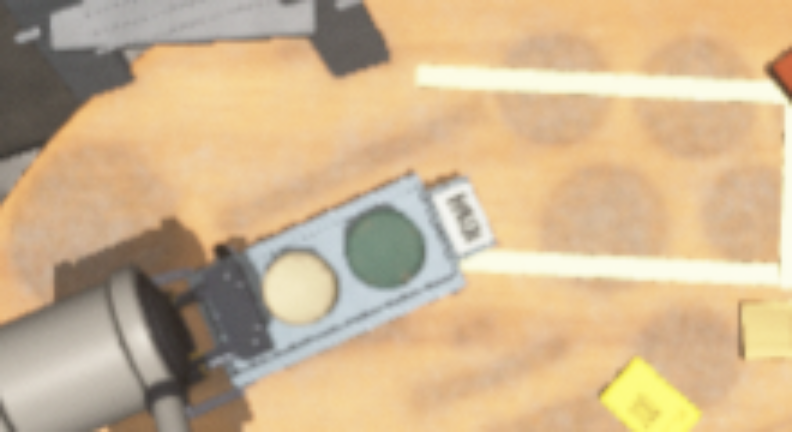

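```bash
cat >> plan.py <<'E'
def ticket(t,guess):
    u,v=proj(t,guess).astype(int); h=cv2.cvtColor(t['pixels'],cv2.COLOR_RGB2HSV)
    m=cv2.inRange(h,(0,0,150),(180,28,255)); k=np.zeros_like(m); k[v-12:v+13,u-12:u+13]=m[v-12:v+13,u-12:u+13]
    k=cv2.morphologyEx(k,cv2.MORPH_CLOSE,np.ones((3,3))); n,l,st,ce=cv2.connectedComponentsWithStats(k); i=1+np.argmax(st[1:,4]); return st[i],onz(t,*ce[i],.092)
E
python3 - <<'E'
from plan import *
t=snap('top'); s=robot.observe(); p=s['tool_pos']
q=onz(t,278.6-.3,240-.3,.092); print(q); d=q-p; print('cyaw',np.arctan2(d[1],d[0]),np.hypot(*d[:2]),'tool',s['tool_rot'][2]-np.pi/2)
print(ticket(t,q))
b=(p[0],p[1]); cy=-1.165
th,L,F0,a0,o=plan(b,cy,.0,10.,.2,.05,.008)
print(F0,a0)
E
```

```text
[ 0.41766653 -0.0286604   0.092     ]
cyaw -1.1421471206854186 0.2604191946237092 tool -1.1617512710445002
(array([266, 229,  25,  23, 399], dtype=int32), array([ 0.41234928, -0.0212568 ,  0.092     ]))
[-0.15920979 -0.07198681] 0.46599999999999997plan.py:17: RuntimeWarning: The iteration is not making good progress, as measured by the 
 improvement from the last ten iterations.
  th,L=fsolve(lambda q: run(q[0],q[1],.002)[-1][0]-goal,[.35,.15])
```

```bash
cat >> plan.py <<'E'
hv=lambda a:np.array([np.cos(a),np.sin(a)])
def plan2(bar,cyaw,s2,tool_off,step,endy=0.):
    """straight, arc to bay heading, straight s2; solves straight length and radius"""
    Rb=np.array([hv(by),hv(by+np.pi/2)]); F=Rb@(np.array(bar)+.21*hv(cyaw)-bay); a=cyaw-by
    L,R=np.linalg.solve([[np.cos(a),np.sin(a)],[np.sin(a),1-np.cos(a)]],[.075-s2-F[0],endy-F[1]])
    out=[]
    for l,k in((L,0.),(abs(R*a),-a/abs(R*a)),(s2,0.)):
        n=int(np.ceil(l/step))
        for _ in range(n):
            d=l/n; F=F+d*hv(a+k*d/2); a+=k*d
            out.append((*(bay+Rb.T@(F-.21*hv(a))),a+by+np.pi/2+tool_off))
    return L,R,F,out
E
python3 - <<'E'
from plan import *
s=robot.observe(); p=s['tool_pos']; w=s['tool_rot'][2]; print(p,w)
L,R,F,o=plan2(p[:2],-1.15,.055,w-np.pi/2+1.15,.009)
print(L,R,len(o),min(np.hypot(x,y) for x,y,_ in o))
T,U=rows(o,p[:2],w); print(T[:14],[float(u) for u in U][:14])
E
```

```text
[0.30942522 0.20819816 0.20821199] 0.4090450557503964
0.10145097527637353 0.19605200368679027 30 0.367500228540596
[[0, 8, 0], [0, 17, 0], [0, 25, 0], [0, 34, 0], [0, 42, 0], [1, 51, 0], [1, 59, 0], [1, 68, 0], [1, 76, 0], [1, 85, 0], [1, 93, 0], [1, 101, 0], [10, 110, 0], [19, 119, 0]] [-0.0, -0.0, -0.0, -0.0, -0.0, -0.0, -0.0, -0.0, -0.0, -0.0, -0.0, -0.0, 0.5, 1.0]
```

```bash
python3 -m inch '{"travel":[[0,4,0],[0,11,0],[0,20,0],[0,29,0],[0,38,0],[0,47,0],[1,56,0],[1,65,0],[1,74,0],[1,83,0],[1,92,0],[1,100,0]],"turn":[0,0,0,0,0,0,0,0,0,0,0,0],"claw":[1,1,1,1,1,1,1,1,1,1,1,1]}'
python3 - <<'E'
from plan import *
t=snap('top','top11'); s=robot.observe(); p=s['tool_pos']; w=s['tool_rot'][2]; print(p,w,s['contact_force'],s['torque'])
g=np.array([*(p[:2]+.261*hv(-1.15)),.092]); st,q=ticket(t,g); d=q-p; print(st,q,'cyaw',np.arctan2(d[1],d[0]),np.hypot(*d[:2]))
for cy in (-1.15,):
  L,R,F,o=plan2(p[:2],cy,.055,w-np.pi/2-cy,.009)
  print(L,R,len(o)); T,U=rows(o,p[:2],w); print(T,[float(u) for u in U])
E
```

```text
time: 26.8
tool_pos: [0.3509, 0.1175, 0.2082]
tool_rot: [-3.141, 0.001, 0.407]
contact_force: [-0.9, 1.9, 7.3]
opening: 0.0112
grip_force: 25.0
[0.35146705 0.11671652 0.20823313] 0.4075993679465635 [ 0.39081234 -1.04177311  5.90895864] [-0.25715032 -0.07497302  0.01917501]
[297 216  22  22 330] [ 0.45351836 -0.11275003  0.092     ] cyaw -1.1523312065306117 0.25113615331475253
-0.0033223206506546384 0.2049106615373186 18
[[9, 9, 0], [18, 18, 0], [26, 28, 0], [34, 38, 0], [41, 49, 0], [48, 60, 0], [55, 71, 0], [61, 82, 0], [66, 94, 0], [71, 106, 0], [75, 118, 0], [72, 125, 0], [68, 132, 0], [65, 139, 0], [61, 146, 0], [58, 153, 0], [54, 160, 0], [51, 167, 0]] [0.5, 1.0, 1.5, 2.0, 2.51, 3.01, 3.51, 4.01, 4.51, 5.01, 5.51, 5.51, 5.51, 5.51, 5.51, 5.51, 5.51, 5.51]
```

```bash
python3 -m inch '{"travel":[[5,5,0],[13,13,0],[22,23,0],[30,33,0],[38,44,0],[45,55,0],[52,66,0],[59,78,0],[65,91,0],[71,106,0],[75,118,0]],"turn":[0.27,0.75,1.27,1.75,2.27,2.77,3.25,3.8,4.35,5,5.5],"claw":[1,1,1,1,1,1,1,1,1,1,1]}'
python3 - <<'E'
from plan import *
t=snap('top','top12'); s=robot.observe(); p=s['tool_pos']; w=s['tool_rot'][2]; print(p,w,s['contact_force'],s['torque'])
cv2.imwrite('pics/m12.png',cv2.resize(t['pixels'][170:290,200:390,::-1],(760,480)))
E
```

```text
time: 27.95
tool_pos: [0.4671, 0.0389, 0.2083]
tool_rot: [-3.141, 0.0, -0.075]
contact_force: [-0.5, 2.4, 8.3]
opening: 0.011
grip_force: 25.0
[0.46836417 0.03753857 0.20830835] -0.07725721305023892 [ 2.96151608 -1.77905813  5.63275217] [-0.06547083 -0.12991648 -0.10048732]
```

View pics/m12.png

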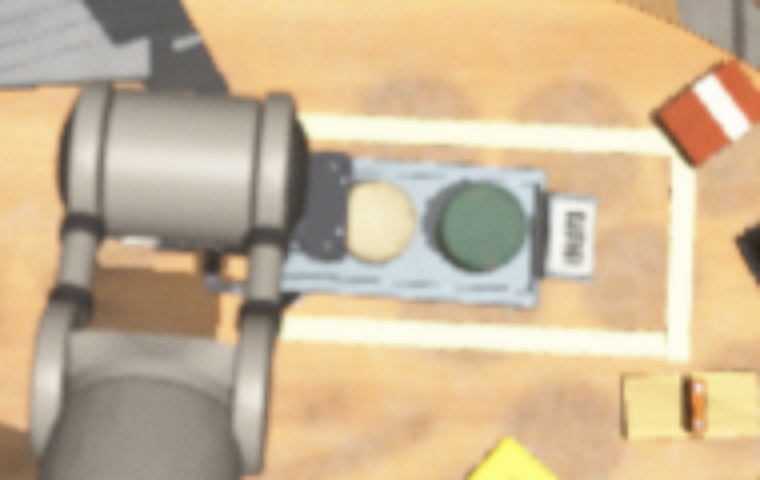

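```bash
python3 - <<'E'
from plan import *
t=snap('top'); s=robot.observe(); p=s['tool_pos']; w=s['tool_rot'][2]
Rb=np.array([hv(by),hv(by+np.pi/2)])
q=onz(t,200+571/4-.4,170+237/4-.4,.092); d=q-p
print('ticket bay',Rb@(q[:2]-bay),'bar bay',Rb@(p[:2]-bay),'cyaw',np.arctan2(d[1],d[0]),np.hypot(*d[:2]),'tool',w-np.pi/2)
go(*(bay-.135*hv(by)),p[2],by+np.pi/2)
# re-measure the bay: inner tape edges, from this picture
f=lambda u,v: Rb@(onz(t,200+u/4-.4,170+v/4-.4,0)[:2]-bay)
for e in((320,140),(660,153),(320,321),(655,332),(670,170),(666,320)): print(e,np.round(f(*e),4))
E
```

```text
ticket bay [ 0.07149446 -0.00175835] bar bay [-0.18649337  0.00186787] cyaw -1.645054834880768 0.2580133138468033 tool -1.6455953641931016
travel [-1.1 51.5 -0. ] turn -0.17
(320, 140) [-0.12    0.0709]
(660, 153) [0.1493 0.0747]
(320, 321) [-0.1124 -0.0721]
(655, 332) [ 0.1512 -0.0668]
(670, 170) [0.1577 0.0616]
(666, 320) [ 0.1594 -0.0569]
```

```bash
python3 -m inch '{"travel":[[0,4,0],[0,10,0],[0,17,0],[0,24,0],[0,31,0],[-1,37,0],[-1,43,0],[-1,48,0],[-1,51,0],[-1,52,0],[-1,52,0],[-1,52,0]],"turn":[0,-0.05,-0.1,-0.15,-0.15,-0.15,-0.15,-0.15,-0.15,-0.15,-0.15,-0.15],"claw":[1,1,1,1,1,1,1,1,1,1,1,1]}'
python3 - <<'E'
from plan import *
t=snap('top','top13'); s=robot.observe(); p=s['tool_pos']; w=s['tool_rot'][2]; print(p,w,s['contact_force'])
Rb=np.array([hv(by),hv(by+np.pi/2)])
st,q=ticket(t,[*(bay+.126*hv(by)),.092]); d=q-p
print(st,'ticket bay',Rb@(q[:2]-bay),'bar bay',Rb@(p[:2]-bay),'cyaw-by',np.arctan2(d[1],d[0])-by,np.hypot(*d[:2]))
E
```

```text
time: 29.25
tool_pos: [0.4618, -0.0128, 0.2083]
tool_rot: [3.141, 0.0, -0.06]
contact_force: [-0.1, 0.1, 5.8]
opening: 0.011
grip_force: 25.0
[ 0.46180938 -0.01282576  0.20826792] -0.0595959499187948 [-0.96861508 -0.63680921  5.7967445 ]
[354 217  19  25 398] ticket bay [ 0.13459758 -0.00048235] bar bay [-0.13536312 -0.00093675] cyaw-by 0.0016832195476275125 0.26996108046812645
```

```bash
python3 -m inch '{"travel":[[0,0,0],[0,0,0],[0,0,0],[0,0,-2],[0,0,-15],[0,0,-40],[0,0,-75],[0,0,-95],[0,0,-95]],"turn":[0,0,0,0,0,0,0,0,0],"claw":[0.6,0.3,0.1,0,0,0,0,0,0]}'
python3 -c "
from h import *
s=robot.observe();print(s['qpos'])
go(.43,-.40,.30,-.06)"
```

```text
time: 30.2
tool_pos: [0.4631, -0.0128, 0.306]
tool_rot: [3.141, -0.006, -0.06]
contact_force: [0.6, 0.1, -0.6]
opening: 0.0461
grip_force: 0.0
[-1.93322357e-01  2.14346842e-01  1.66328301e+00 -9.21352283e-05
  1.25823080e+00  1.43718966e+00]
travel [-10.  388.5   6. ] turn 0.0
```

```bash
python3 -m inch '{"travel":[[0,25,0],[-2,65,0],[-4,110,0],[-5,155,0],[-6,200,0],[-7,245,0],[-8,290,0],[-9,330,0],[-10,365,0],[-10,388,0],[-10,388,0],[-10,388,0]],"turn":[0,0,0,0,0,0,0,0,0,0,0,0],"claw":[0,-0.5,-1,-1,-1,-1,-1,-1,-1,-1,-1,-1]}'
python3 - <<'E'
from plan import *
w=snap('wrist','w14'); t=snap('top','top14'); sd=snap('side','side14')
# caddy still parked?
Rb=np.array([hv(by),hv(by+np.pi/2)])
g=cv2.cvtColor(w['pixels'],cv2.COLOR_RGB2GRAY)
print(proj(w,[.43,-.4,.152]),proj(w,[.43,-.4,.056]),proj(w,[.43,-.4,0]))
s=g[100:284:4,170:410:4]
for r in s: print(''.join(' .:-=+*#%@'[min(9,int(v)//26)] for v in r))
E
```

```text
time: 31.4
tool_pos: [0.4285, -0.3991, 0.3018]
tool_rot: [-3.139, 0.002, -0.061]
contact_force: [-0.1, 0.1, 0.0]
opening: 0.0916
grip_force: 0.0
[283.58686016 214.09250992] [283.88835744 187.54192822] [283.99954875 177.75212441]
+++++*+:::::::.--=--+*******################*###*--::*####+-
=======-:::::.-=-----*******#################+###=:::*##+--=
-========::..--==----=+*****##################+###+:+*=--+++
--======+=:-=--------==+***####################+###*=--+++++
--======++++=-------====***########***+++#######**=-=+++++++
--======+++*==---=-==---=***#*#++========+#######==+===+++++
--======++++==--=-=------=+=+============+****###*=====+++++
-=======++++=------------=====------=====+***#####*===++++++
========+++++-----------====----::---====+#########*==++++++
========+++++-----------==-=---...--=--==*##########*+++++++
========+++++----=---====----......-=---=**##*#######+++++++
========+++++==---=======--:...  ..--=--=+*****##**#**++++++
=========++++===========--.... .. ..-----+**#*#########+++++
=========++++==========-:... . ... .:---=+*############*++++
=-=--====++++====
[... 1234 characters left out ...]
#############################
+++++%%%%%%%%%##****************############################
====*#######%#******************####################****####
=---+#########*******++++*********##################*+-=+*##
---. *##***=====-----==++*********##################* .----=
--:  ---===+==*##########************########***+****  :----
--   *######=:-##########************#**#***+=======+   :---
-.   +####*#-::##########+*****************=====---=:   .---
.    +#####*==:*#########+****************==--------:    .--
     +#####*++:+#########+***++**********==-=-------:     :-
   . =######**-=#########****************=-=--------.      :
     -######++==#########+**************===--------=.      .
```

```bash
python3 - <<'E'
from plan import *
w=snap('wrist'); g=cv2.cvtColor(w['pixels'],cv2.COLOR_RGB2GRAY)
for r in range(176,236,2): print(r,' '.join('%2d'%min(99,g[r,c]) for c in range(262,330,2)))
m=(g<60).astype(np.uint8)*255; k=np.zeros_like(m); k[125:240,240:340]=m[125:240,240:340]
k=cv2.morphologyEx(k,cv2.MORPH_CLOSE,np.ones((9,9)))
cs,_=cv2.findContours(k,cv2.RETR_EXTERNAL,cv2.CHAIN_APPROX_NONE); c=max(cs,key=cv2.contourArea); print(cv2.contourArea(c),cv2.minAreaRect(c),cv2.approxPolyDP(c,6,True)[:,0].tolist())
E
```

```text
176 23 16 18 34 64 81 86 74 61 55 50 30  6 20 14 20 22 22  6 19 25 67 75 65 51 34 29 25 26 26 33 28 33 70
178 31 19 18 23 57 75 79 62 32 19 18 22 18 14 20 26 16 16 11 11 17 44 77 77 58 39 29 25 26 24 32 34 32 47
180 34 25 19 13 42 67 68 39 19 10 12 13 25 20 25 24 19 11 18 15  9 20 60 84 67 50 33 27 26 23 24 27 34 29
182 25 28 23 19 18 50 59 32 13 17 25 18 22 21 23 28 22 15 12 16 15 16 39 77 70 58 39 24 25 15 14 25 34 30
184 32 33 29 16 14 34 50 26 17 15 26 27 22 23 28 24 17 12 16 17  8  2 16 48 71 66 50 36 29 25 20 27 30 38
186 93 31 28 17  5 20 36 19 19 27 27 27 18 22 26 18 21 15 13 19 22 22 16 23 61 72 66 41 28 17 17 27 28 44
188 99 61 27 23 16 21 23 18 20 21 21 29 15 18 16 16 22 23 22 23 24 20 16 19 42 77 78 52 34 26 23 25 30 45
190 99 99 35 28 25 16 15 12 11 21 14 22 10 14  8 18 22 22 26 26 24 20 22 15 28 75 80 58 28 20 21 21 20 33
192 99 99 75 23 30 17  9 14 12 22  9 17 24 15 21 21 29 24 36 34 32 29 18 20 14 57 75 57 20  7 17 20 25 23
194 99 99 99 53 31 34 19 17 19 16 11 19 18 26 34 30 34 39 42 41 36 26 22 13 19 43 68 44 12 18 18 17 19 16
196 99 99 99 99 36 50 38 21 25 20 19 21 
[... 1548 characters left out ...]
9
226 99 99 99 99 99 99 99 99 99 99 99 99 99 57 14 15 18 22 26 65 99 99 99 99 99 99 99 99 99 99 99 99 99 99
228 99 99 99 99 99 99 99 99 99 99 99 99 99 99 83 50 66 89 99 99 99 99 99 99 99 99 99 99 99 99 99 99 99 99
230 99 99 99 99 99 99 99 99 99 99 99 99 99 99 99 99 99 99 99 99 99 99 99 99 99 99 99 99 99 99 99 99 99 99
232 99 99 99 99 99 99 99 99 99 99 99 99 99 99 99 99 99 99 99 99 99 99 99 99 99 99 99 99 99 99 99 99 99 99
234 99 99 99 99 99 99 99 99 99 99 99 99 99 99 99 99 99 99 99 99 99 99 99 99 99 99 99 99 99 99 99 99 99 99
4495.5 ((295.7629089355469, 181.83934020996094), (80.3507080078125, 62.81102752685547), 58.570438385009766) [[302, 133], [250, 164], [291, 228], [331, 199], [330, 181]]
```

```bash
python3 - <<'E'
from plan import *
w=snap('wrist'); P=onz(w,297,210.3,.152); print(P)
for p in ((302,133),(250,164),(291,228),(331,199)): print(p,onz(w,*p,.056))
t=snap('top'); print(proj(t,P))
go(P[0],P[1],.30,.48); go(P[0],P[1],.168,.48)
E
```

```text
[ 0.43275345 -0.40923139  0.152     ]
(302, 133) [ 0.48228379 -0.41984488  0.056     ]
(250, 164) [ 0.45586272 -0.36819165  0.056     ]
(291, 228) [ 0.3885077  -0.40438833  0.056     ]
(331, 199) [ 0.41642758 -0.44574378  0.056     ]
[411.15196457 232.55365118]
travel [ 4.2 10.5  3.5] turn -6.17
travel [  4.2  10.5 135.5] turn -6.17
```

```bash
python3 -m inch '{"travel":[[1,3,0],[2,6,0],[3,8,0],[4,10,0],[4,10,0],[4,10,0]],"turn":[-1.2,-2.6,-4,-5.4,-6.2,-6.2],"claw":[-1,-1,-1,-1,-1,-1]}'
python3 - <<'E'
from plan import *
w=snap('wrist'); g=cv2.cvtColor(w['pixels'],cv2.COLOR_RGB2GRAY)
m=(g<60).astype(np.uint8)*255; k=np.zeros_like(m); k[120:240,225:350]=m[120:240,225:350]
k=cv2.morphologyEx(k,cv2.MORPH_CLOSE,np.ones((9,9)))
cs,_=cv2.findContours(k,cv2.RETR_EXTERNAL,cv2.CHAIN_APPROX_NONE); c=max(cs,key=cv2.contourArea); print(cv2.contourArea(c),cv2.minAreaRect(c),cv2.approxPolyDP(c,5,True)[:,0].tolist())
x=proj(w,[.4328,-.4092,.152]); print(x); u,v=x.astype(int)
b=g[v-12:v+13,u-14:u+15]; ys,xs=np.nonzero(b>90); print(len(xs),xs.mean()+u-14,ys.mean()+v-12)
for r in range(176,240,3): print(r,' '.join('%2d'%min(99,g[r,c]) for c in range(240,340,3)))
go(.4328,-.4092,.168,.48)
E
```

```text
time: 32.3
tool_pos: [0.4325, -0.4092, 0.3034]
tool_rot: [3.141, 0.0, 0.482]
contact_force: [-0.4, -0.7, -0.6]
opening: 0.0914
grip_force: 0.0
4527.5 ((283.0, 187.5), (83.0, 62.0), 90.0) [[253, 147], [257, 218], [273, 229], [297, 227], [311, 211], [314, 148]]
[283.21599739 214.82535793]
39 282.7435897435897 214.74358974358975
176 99 99 99 99 99 30 28 20 49 64 45 24 24 33 30 33 28 28 36 66 64 23 20 23 50 99 99 99 99 99 99 99 99 99
179 99 99 99 99 99 30 19 12 46 50 28  8 12  5  6 13 15 19 17 48 60 26 13 20 51 99 99 99 99 99 99 99 99 99
182 99 99 99 99 99 33 28 26 52 51 16 20 18 23 21 20 21 27 12 34 58 23 28 22 54 99 99 99 99 99 99 99 99 99
185 99 99 99 99 99 38 24 18 49 55 17 22 15 22 24 23 24 20  9 26 61 25 34 37 55 99 99 99 99 99 99 99 99 99
188 99 99 99 99 99 34 24 16 45 45  9 16 25 26 28 19 22 27 12 18 86 28 34 40 57 99 99 99 99 99 99 99 99 99
191 99 99 99 99 99 37 39 29 50 25 12 18 16 16 19 19 26 17 20 13 65 25 31 42 55 99 99 99 99 99 99 99 99 99
194 99 99 99 99 99 43 38 27 47 19 12 15 19 19 21 16 22 22 19 16 34 14 38 38 61 99 99 99 99 99 99 99 99 99
197 99 99 99 99 99 39 40 32 40
[... 895 characters left out ...]
9 99 99 99 99 99 99 99 99 99
224 99 99 99 99 99 99 99 99 99 36 18 24 21 21 24 21 27 20 21 24 99 99 99 99 99 99 99 99 99 99 99 99 99 99
227 99 99 99 99 99 99 99 99 99 99 30 16 19 21 15 24 19 26 20 57 99 99 99 99 99 99 99 99 99 99 99 99 99 99
230 99 99 99 99 99 99 99 99 99 99 99 99 97 97 92 97 84 83 99 99 99 99 99 99 99 99 99 99 99 99 99 99 99 99
233 99 99 99 99 99 99 99 99 99 99 99 99 99 99 99 99 99 99 99 99 99 99 99 99 99 99 99 99 99 99 99 99 99 99
236 99 99 99 99 99 99 99 99 99 99 99 99 99 99 99 99 99 99 99 99 99 99 99 99 99 99 99 99 99 99 99 99 99 99
239 99 99 99 99 99 99 99 99 99 99 99 99 99 99 99 99 99 99 99 99 99 99 99 99 99 99 99 99 99 99 99 99 99 99
travel [  0.3   0.2 135.4] turn 0.0
```

```bash
python3 -m inch '{"travel":[[0,0,40],[0,0,80],[0,0,115],[0,0,130],[0,0,135],[0,0,135],[0,0,135],[0,0,135],[0,0,135],[0,0,135],[0,0,135],[0,0,135]],"turn":[0,0,0,0,0,0,0,0,0,0,0,0],"claw":[-1,-1,-1,-1,-1,-1,1,1,1,1,1,1]}' 15
python3 -m inch '{"travel":[[0,0,0],[0,0,-3],[0,0,-12],[0,0,-22],[0,0,-30],[0,0,-34],[0,0,-34],[0,0,-34]],"turn":[0,0,0,0,0,0,0,0],"claw":[1,1,1,1,1,1,1,1]}'
```

```text
time: 33.55
tool_pos: [0.4323, -0.4097, 0.1684]
tool_rot: [3.141, 0.0, 0.481]
contact_force: [1.0, 1.1, 0.6]
opening: 0.0485
grip_force: 0.0
time: 34.35
tool_pos: [0.4322, -0.4095, 0.2021]
tool_rot: [-3.141, 0.0, 0.481]
contact_force: [-0.6, -0.4, -0.4]
opening: 0.028
grip_force: 15.0
```

```bash
python3 -m inch '{"travel":[[0,0,0],[0,0,0],[0,0,0],[0,0,0],[0,0,10],[0,0,24],[0,0,34],[0,0,34],[0,0,34]],"turn":[0,0,0,0,0,0,0,0,0],"claw":[0.1,0,0,0,0,0,0,0,0]}'
python3 -m inch '{"travel":[[0,0,0],[0,0,0],[0,0,0],[0,0,0],[0,0,0],[0,0,0],[0,0,0],[0,0,0]],"turn":[0,0,0,0,0,0,0,0],"claw":[1,1,1,1,1,1,1,1]}' 15
```

```text
time: 35.25
tool_pos: [0.4323, -0.4096, 0.168]
tool_rot: [-3.141, 0.0, 0.481]
contact_force: [0.9, 0.2, 0.7]
opening: 0.0457
grip_force: 0.0
time: 36.05
tool_pos: [0.4324, -0.4098, 0.1687]
tool_rot: [3.141, -0.0, 0.481]
contact_force: [-0.7, -1.1, 5.6]
opening: 0.0279
grip_force: 15.0
```

```bash
python3 -m inch '{"travel":[[0,0,-1],[0,0,-4],[0,0,-12],[0,0,-22],[0,0,-30],[0,0,-34],[0,0,-34],[0,0,-34]],"turn":[0,0,0,0,0,0,0,0],"claw":[1,1,1,1,1,1,1,1]}'
```

```text
time: 36.85
tool_pos: [0.4322, -0.4095, 0.2022]
tool_rot: [-3.142, 0.0, 0.481]
contact_force: [-0.4, 0.6, -2.1]
opening: 0.0281
grip_force: 15.0
```

```bash
python3 -m inch '{"travel":[[-2,0,0],[-4,0,0],[-7,0,0],[-10,0,0],[-13,0,0],[-16,0,0],[-19,0,0],[-22,0,0],[-25,0,0],[-25,0,0]],"turn":[0,0,0,0,0,0,0,0,0,0],"claw":[1,1,1,1,1,1,1,1,1,1]}'
```

```text
time: 37.85
tool_pos: [0.4097, -0.4215, 0.2023]
tool_rot: [3.141, 0.0, 0.481]
contact_force: [0.9, 1.0, -1.0]
opening: 0.0277
grip_force: 15.0
```

```bash
python3 -m inch '{"travel":[[-3,0,0],[-6,0,0],[-9,0,0],[-12,0,0],[-15,0,0],[-18,0,0],[-21,0,0],[-24,0,0],[-27,0,0],[-29,0,0],[-29,0,0]],"turn":[0,0,0,0,0,0,0,0,0,0,0],"claw":[1,1,1,1,1,1,1,1,1,1,1]}'
python3 - <<'E'
from plan import *
w=snap('wrist'); g=cv2.cvtColor(w['pixels'],cv2.COLOR_RGB2GRAY)
for r in range(150,330,6): print(r,' '.join('%2d'%min(99,g[r,c]) for c in range(220,346,4)))
E
```

```text
time: 38.95
tool_pos: [0.384, -0.4347, 0.2022]
tool_rot: [-3.141, 0.0, 0.481]
contact_force: [1.4, 1.7, -1.7]
opening: 0.0279
grip_force: 15.0
150 99 99 99 99 99 99 31 43 52 91 99 99 99 99 99 99 99 99 99 99 99 99 99 97 56 31 90 99 99 99 99 99
156 99 99 99 99 99 99 36 38 43 88 97 98 88 88 91 93 93 95 95 94 94 99 98 93 48 31 93 99 99 99 99 99
162 99 99 99 99 99 99 35 40 37 81 80 87 87 91 90 93 92 94 94 92 93 91 88 89 42 30 99 99 99 99 99 99
168 99 99 99 99 99 99 38 40 39 75 78 31 70 90 91 93 98 96 96 94 72 31 87 84 47 32 99 99 99 99 99 99
174 99 99 99 99 99 99 34 34 55 74 58 20 20 25 27 28 27 30 26 28 29 21 70 82 59 34 99 99 99 99 99 99
180 99 99 99 99 99 99 27 33 58 76 26 26 26 27 26 23 22 29 27 28 27 29 35 82 62 29 99 99 99 99 99 99
186 99 99 99 99 99 99 69 50 54 90 22 27 26 23 19 31 29 28 24 22 28 26 27 92 51 55 99 99 99 99 99 99
192 99 99 99 99 99 99 99 99 99 78 27 19 27 22 24 29 27 30 24 29 25 28 24 83 99 99 99 99 99 99 99 99
198 99 99 99 99 99 99 99 99 99 75 23 24 22 23 27 25 25 27 21 27 22 31 20 93 99 99 99 99 99 99 99 99
204 99 99 99 99 99 99 99 99 99 65 28 28 25 27 28 29 22 28
[... 1342 characters left out ...]

288 79 70 71 70 69 69 71 70 69 71 69 71 70 71 71 72 71 70 71 71 71 72 71 72 70 69 71 72 71 71 72 68
294 85 81 82 80 80 82 81 82 81 78 81 81 78 81 79 83 81 82 84 81 82 84 81 82 84 81 80 82 80 83 83 81
300 88 90 88 90 89 89 87 91 89 90 89 89 88 91 89 90 88 92 91 93 90 91 91 91 92 88 91 92 92 91 91 92
306 88 89 89 91 87 90 90 90 88 89 87 91 88 88 89 92 92 92 88 88 90 89 89 87 91 91 89 91 88 90 90 89
312 87 86 84 84 84 82 86 86 86 86 82 85 84 86 86 84 87 85 84 86 88 87 85 86 83 85 84 87 85 84 87 84
318 83 75 99 99 99 62 49 24 27 29 29 31 34 32 35 33 27 28 28 35 36 30 24 29 24 23 52 63 99 99 97 71
324 89 48 99 99 99 65 50 17 26 26 27 26 31 26 32 25 30 33 33 32 29 29 29 31 22 21 53 67 99 99 88 51
```

```bash
python3 -m inch '{"travel":[[0,0,-10],[0,0,-25],[0,0,-45],[0,0,-70],[0,0,-95],[0,0,-115],[0,0,-120],[0,0,-120],[0,0,-120]],"turn":[0,0,0,0,0,0,0,0,0],"claw":[1,1,1,1,1,1,1,1,1]}'
cat >> plan.py <<'E'
def tilt():
    s=robot.observe(); p=s['tool_pos']; yw=s['tool_rot'][2]; w=snap('wrist'); g=cv2.cvtColor(w['pixels'],cv2.COLOR_RGB2GRAY)
    m=((g<50)*255).astype(np.uint8); m[283:]=0; m[:60]=0; m[:,:235]=0; m[:,335:]=0
    m=cv2.morphologyEx(m,cv2.MORPH_OPEN,np.ones((5,5))); n,l,st,ce=cv2.connectedComponentsWithStats(m); i=l[270,284]
    if not i: print('no blob'); return
    ys,xs=np.nonzero((l==i)); row=np.sort([ys[xs==c].min() for c in range(272,297)])[12]
    o,d=ray(w,284,row); G=p-np.array([0,0,.047]); hx=np.array([np.cos(yw),np.sin(yw),0])
    f=lambda t:(o+t*d-G)
    for R,off in ((.1153,np.arctan2(.023,.113)),):
        A=d[0]*hx[0]+d[1]*hx[1]; B=(o-G)@hx; C=d[2]; D=(o-G)[2]
        for t in np.roots([A*A+C*C,2*(A*B+C*D),B*B+D*D-R*R]):
            if abs(t.imag)<1e-9: q=f(t.real); print('row',row,st[i].tolist(),'x,z',q@hx,q[2],'tilt deg',np.degrees(np.arctan2(q@hx,-q[2])-off))
E
python3 - <<'E'
from plan import *
tilt()
E
```

```text
time: 39.9
tool_pos: [0.3841, -0.4343, 0.3212]
tool_rot: [-3.14, 0.001, 0.481]
contact_force: [-0.4, 0.6, -1.4]
opening: 0.0283
grip_force: 15.0
row 171 [244, 168, 81, 115, 6969] x,z 0.031019191347379838 -0.11104908720090689 tilt deg 4.101755723749297
row 171 [244, 168, 81, 115, 6969] x,z 0.06273242820211467 0.09674054192460635 tilt deg 135.53336573517512
```

```bash
python3 - <<'E'
from plan import *
s=snap('side','side15'); p=robot.observe()['tool_pos']; G=p-[0,0,.047]; hx=np.array([.887,.462,0])
for n,q in (('grip',G),('up win',G-[0,0,.113]),('28 win',G-.113*(np.array([0,0,.883])-.469*hx)),('hold',[.433,-.41,.056])): print(n,proj(s,q))
g=cv2.cvtColor(s['pixels'],cv2.COLOR_RGB2GRAY); u,v=proj(s,G).astype(int)
for r in range(v-30,v+75,2): print('%3d'%r,''.join(' .:-=+*#%@'[min(9,int(x)//16)] for x in g[r,u-45:u+45]))
E
```

```text
grip [376.53963147 105.06870562]
up win [372.74992897 138.57332514]
28 win [355.35618035 134.93684842]
hold [351.9076397 167.0870344]
 75 #%@@@@@@@@@@@@@@@@@@@@@@@@@@@@@%*+=======++++++********#**##################*****+:-------
 77 @@@@@@@@@%%@@@@@@@@%@@@@@@@@@@@@@*--===++++++++*********###################*#****+:--:----
 79 @@@@@@@@@@@@@@@@@@@@@@@@@@@@@@@@@#:-===+++++++***********##################******+::-:--::
 81 @@@@@@@@@@@@@@@@@@@@@@@@@@@@@@@@@#:=====+++++++**********###################******@@@@%@@@
 83 @@@@@@@@@@@@@@@@@@@@@@@@@@@@@@@@@#:=====++++++++********#*##################*****+@@%@@@@@
 85 @@@@@@@@@@@@@@@@@@@@@@@@@@@@@@@@@@#:====+++++++**********###################*****+@%%%%%%%
 87 @@@@@@@@@@@@@@@@@@@@@@@@@@@@@@@@@@@@#=+==++++++**********####################****+%%%%%%%%
 89 @@@@@@@@@@@@@@@@@@@@@@@@@@@@@@@@@@@@#===+++++++***********###################*#**+%%%%%%%%
 91 @@@@@@@@@@@@@@@@@@@@@@@@@@@@@@@@@@@@#===+++++++**********###################*****=%%@%%%%%
 93 @@@@@@@@@@@@@@@@@@@@@@@@@@@@@@@@@@@@#===+++++++***********##################*****=%%%%@@%%
 95 @@@@@@@@@@@@
[... 3368 characters left out ...]
**###################******######%#
167 @@@@@@@@@@=::::::::::::::::::::+@@@@@#=====++++++*********##################******#####%#%
169 @@@@@@@***:::::::::::::::::::::-%@@@@#===+=++++++***********################******####%%%@
171 @@@@@@@%**::::::::::::::::::::::#@@@@#====+++++++*********##################******###*#%%@
173 @@@@@@@@@%-:::::--:----::::::::-%@@@@#=====+++++**********####################****##%%##@@
175 @@@@@@@--::::::::::::::::::::::=@@@@@#-===+++++*+*********##################*#****#####%@@
177 @@@@@@%-:::::::::::::::::::::::-#@@@@#-===++++++**********##################*#****#####@@@
179 @@@%%%%=::::::::::::::::::::::::*@@@@#-===++++++**********###################*****###**@@@
```

```bash
python3 - <<'E'
from plan import *
w=snap('wrist'); g=cv2.cvtColor(w['pixels'],cv2.COLOR_RGB2GRAY); s=robot.observe(); p=s['tool_pos']; G=p-[0,0,.047]
print([int(x) for x in g[80:184:3,270]]); print([int(x) for x in g[80:184:3,284]]); print([int(x) for x in g[135,220:350:5]])
hx=np.array([np.cos(s['tool_rot'][2]),np.sin(s['tool_rot'][2]),0])
for a in (20,25,28,32):
  r=np.radians(a); zs=-np.sin(r)*hx+[0,0,np.cos(r)]; xs=np.cos(r)*hx+[0,0,np.sin(r)]
  print(a,[proj(w,G-z*zs+.023*xs).round() for z in (.113,.067)])
E
```

```text
[108, 110, 111, 110, 104, 57, 27, 26, 24, 37, 43, 47, 69, 67, 69, 68, 71, 72, 71, 74, 76, 83, 86, 88, 83, 72, 73, 74, 72, 71, 43, 22, 20, 21, 20]
[110, 104, 100, 102, 102, 58, 27, 20, 14, 44, 41, 49, 67, 70, 71, 67, 70, 70, 71, 71, 75, 82, 92, 86, 73, 74, 76, 80, 75, 79, 67, 13, 13, 13, 21]
[118, 114, 119, 118, 117, 112, 113, 53, 64, 72, 70, 72, 72, 70, 71, 72, 73, 70, 70, 145, 164, 129, 101, 111, 114, 113]
20 [array([284., 130.]), array([283., 162.])]
25 [array([284., 117.]), array([283., 154.])]
28 [array([284., 109.]), array([283., 150.])]
32 [array([283.,  99.]), array([283., 144.])]
```

```bash
python3 - <<'E'
from plan import *
g=bay+.215*hv(by); go(g[0],g[1],.305,by+np.pi)
E
```

```text
travel [ 84.1 -37.   16. ] turn -11.8
```

```bash
python3 -m inch '{"travel":[[5,-2,0],[12,-5,0],[20,-9,0],[28,-13,0],[37,-17,0],[46,-21,0],[55,-25,2],[64,-29,6],[73,-33,10],[80,-36,14],[84,-37,16],[84,-37,16]],"turn":[-0.5,-1.4,-2.5,-3.6,-4.8,-6,-7.2,-8.4,-9.6,-10.7,-11.8,-11.8],"claw":[1,1,1,1,1,1,1,1,1,1,1,1]}'
python3 - <<'E'
from plan import *
w=snap('wrist','w16'); s=robot.observe(); p=s['tool_pos']; print(p,s['tool_rot']); G=p-[0,0,.047]
hx=np.array([np.cos(s['tool_rot'][2]),np.sin(s['tool_rot'][2]),0])
T=np.array([*(bay+.126*hv(by)),.092]); print('ticket proj',proj(w,T))
n=-hx*.5+np.array([0,0,.866]); xs=hx*.866+np.array([0,0,.5]); ys=np.array([-hx[1],hx[0],0])
print('corners',[proj(w,T+a*.026*xs+b*.018*ys).round().tolist() for a in(-1,1) for b in (-1,1)],[proj(w,T+a*.018*xs+b*.026*ys).round().tolist() for a in(-1,1) for b in (-1,1)])
h=cv2.cvtColor(w['pixels'],cv2.COLOR_RGB2HSV); u,v=proj(w,T).astype(int)
g=cv2.cvtColor(w['pixels'],cv2.COLOR_RGB2GRAY)
for r in range(max(0,v-70),min(282,v+70),4): print('%3d'%r,''.join(' .:-=+*#%@'[min(9,int(x)//26)] for x in g[r,u-120:u+120:3]))
E
```

```text
time: 41.25
tool_pos: [0.4419, -0.3623, 0.3052]
tool_rot: [-3.14, -0.001, 1.513]
contact_force: [-0.2, 0.4, -1.5]
opening: 0.0282
grip_force: 15.0
[ 0.44174708 -0.36270182  0.30550511] [-3.14052552e+00 -7.83494701e-04  1.50933697e+00]
ticket proj [285.42635926  92.67173395]
corners [[306.0, 120.0], [265.0, 120.0], [309.0, 61.0], [262.0, 61.0]] [[315.0, 112.0], [255.0, 112.0], [318.0, 72.0], [253.0, 71.0]]
 22 ####++=+====******==========-=+++++++++++++++++++-::-+==+*######@@@@@@##########
 26 *####+=+====******=========**--=+++++++++++++++++-::======+#####@@@@@%#####***##
 30 **###+==++==******=====+==*##+:-=++++++++++++++=-:.=+======+####@@@@@%####****##
 34 *###+====+==+*****+==+#*==####:.---=++++++++==--:.-===+====*####@@@@@%#####*#**#
 38 *###*====++++*****+=*##*=*####+...:----=-=---::...++=======+*###@@@@@%###*#####*
 42 **###+==+=+=+*****++####=*#####=......:::::.:....*##+++======*##@@@@@%*#****##**
 46 #***##+=+++++*****+=####=+######=..............:*#####+=======*#@@@@@%######*#**
 50 ***####+===++*****++####=+#######*:...........=########=======*%@@@@@##########*
 54 ****###
[... 1583 characters left out ...]
==+###*-::------=+=#
130 %%%%###%%+####@@@@@%#*========-------=-----:---::-============*#*+.::--------=+#
134 %%%%###%%+*##%@@@@@@%%********-:----------------:-*************+:.:-----------=#
138 %%%####%%#=##%@@@@@@@@#*******-::---------------::****##*##*#*-.:--------------#
142 %%%####%%#=##%@@@@@@@@#*******:-------------------+*****###*+.::---------------=
146 ***+====++-##%@@@@@@@@#******+---------=========--+***#****-.:--------==------=*
150 ===+++=::+-*##%%%%%%%%+++++++=--------------=------++++++++=:-------=++=-----***
154 ***#%*+::#+*##########+==+===----------------------==========:-----++++=---+****
158 ******+*#%#=##########+++++++=---------------------===========:---+++++--=******
```

```bash
python3 -m inch '{"travel":[[2,0,0],[4,0,0],[6,0,0],[6,0,0],[6,0,0],[6,0,0],[6,0,0],[6,0,0],[6,0,0],[6,0,0],[6,0,0],[6,0,0]],"turn":[0,0,0,0,0,0,0,0,0,0,0,0],"claw":[1,1,1,1,1,1,1,1,1,1,1,1]}'
python3 -m inch '{"travel":[[0,0,0],[0,0,0],[0,0,0],[0,0,0],[0,0,0],[0,0,0],[0,0,0],[0,0,0],[0,0,0],[0,0,0],[0,0,0],[0,0,0]],"turn":[0,0,0,0,0,0,0,0,0,0,0,0],"claw":[1,1,1,1,1,1,1,1,1,1,1,1]}'
python3 - <<'E'
from plan import *
s=snap('side','side17'); t=snap('top','top17'); p=robot.observe()['tool_pos']; G=p-[0,0,.047]; h=np.array([*hv(by),0])
T=np.array([*(bay+.126*hv(by)),.092])
for a in (22,25,28): 
  r=np.radians(a); zs=np.sin(r)*h+[0,0,np.cos(r)]; xs=-np.cos(r)*h+[0,0,np.sin(r)]
  print(a,'win side',proj(s,G-.113*zs).round(1),'corners',proj(s,G-.113*zs+.023*xs).round(1),proj(s,G-.113*zs-.023*xs).round(1),'in frame x,z',(T-(G-.113*zs))@xs,(T-(G-.113*zs))@zs)
print('ticket',proj(s,T))
g=cv2.cvtColor(s['pixels'],cv2.COLOR_RGB2GRAY); u,v=proj(s,G).astype(int); print(u,v)
for r in range(v-5,v+70,2): print('%3d'%r,''.join(' .:-=+*#%@'[min(9,int(x)//16)] for x in g[r,u-70:u+20]))
E
```

```text
time: 42.5
tool_pos: [0.4421, -0.3569, 0.3062]
tool_rot: [3.142, 0.0, 1.511]
contact_force: [0.9, 0.7, -1.8]
opening: 0.028
grip_force: 15.0
time: 43.7
tool_pos: [0.4421, -0.3569, 0.3062]
tool_rot: [3.142, 0.0, 1.511]
contact_force: [0.4, 0.7, -1.6]
opening: 0.0278
grip_force: 15.0
22 win side [338.5 155.8] corners [335.3 157.1] [341.5 154.6] in frame x,z 0.014587352245755001 -0.0732434395948465
25 win side [337.7 156.1] corners [334.6 156.9] [340.7 155.2] in frame x,z 0.004820132281308138 -0.0737516424625274
28 win side [336.9 156.2] corners [333.9 156.7] [339.8 155.8] in frame x,z -0.004960299330678489 -0.07374797205916601
ticket [331.07289079 180.76035705]
347 117
112 @@@@@@%@@@@@@@@@##*%@@@#@%%%%%%%%%%%#####*@@@@@@@@@@@@@@@@@%*##*=:---:::::=****#**+##-==+=
114 @@@@@@@@@@@@@@@@@@@@@@@@+@%%%%%%%%%%%%##*%@@@@@@@@@@@@@@@@@+**#*-:::::::::-****#*+%@@*====
116 @@@@@@@@@@@@@@@@@@@@@@@@#**%@@@@@@@@@@@@#**@@@@@@@@@@@@@@@@%**##::::::::::=##****+@@@#-===
118 @@@@@@@@@@@@@@@@@@@@@@@@%**#############**%@@@@@@@@@@@@@@@@@***+::-:--::::=#*#****@@@%====
120 @@@@@@@@@@@@@@@@@@%%%@@@@***###%@@######
[... 2485 characters left out ...]
@@@@@@@@@::-----------:--::::::*@@#
174 @@@@@@%*++**+++++++++*=@@@@@@@@@%%%%%###@@@@@@@@@@@@@@@@@@@@@+++::::::::::::::::::::.=@@@@
176 @@@%#*++++++++++++%%%@=*#**++====**###***@@@@@@@@@@@@@@@@@@@@-:::::::::::::::::::::::+@@@@
178 %#*++++*+++++%%%@@@@@*=+========*####***##%########%@@@@@@@@%=:::::::::::::::::::::::+@@@@
180 +++++++++%@@@@@@@@@@@#++====+========+===#%%%%%%#%#%+#*#*%@@@+:::::::::::::::::::::::-%@@@
182 +++++%@@@@@@@@@@@@@@@#*+=========*%++==+==*###########%@@@@@%%%%+=--:::::::::.:::::::-#@@@
184 +%@@@@@@@@@@@@@@@@@@@@#*=-=======*#+====++==*##########===#%@@@#+==-:::::::::::::::::-=@@@
186 @@@@@@@@@@@@@@@@@@@@#***+-=======+#**+======*########%#+=+====-:::-::---::-:::--::-----#@@
```

```bash
python3 - <<'E'
from plan import *
c=np.array([.4323,-.4096]); hx=np.array([np.cos(.481),np.sin(.481)])
a=c-.050*hx; go(a[0],a[1],.31,.481)
E
```

```text
travel [-78.9 -49.5  -3.8] turn 11.8
```

```bash
python3 -m inch '{"travel":[[-5,-3,-4],[-12,-8,-4],[-20,-13,-4],[-29,-18,-4],[-38,-24,-4],[-47,-30,-4],[-56,-36,-4],[-65,-41,-4],[-72,-46,-4],[-77,-49,-4],[-79,-49.5,-4],[-79,-49.5,-4]],"turn":[0.5,1.4,2.5,3.6,4.8,6,7.2,8.4,9.6,10.7,11.8,11.8],"claw":[1,1,1,1,1,1,1,1,1,1,1,1]}'
python3 - <<'E'
from plan import *
c=np.array([.4323,-.4096]); hx=np.array([np.cos(.481),np.sin(.481)])
a=c-.050*hx; go(a[0],a[1],.2022,.481)
a=c-.043*hx; go(a[0],a[1],.1895,.481)
E
```

```text
time: 45.0
tool_pos: [0.3878, -0.4331, 0.3102]
tool_rot: [3.142, 0.0, 0.48]
contact_force: [0.4, 0.5, -1.5]
opening: 0.0281
grip_force: 15.0
travel [  0.4  -0.3 108. ] turn -0.01
travel [  7.4  -0.3 120.7] turn -0.01
```

```bash
python3 -m inch '{"travel":[[0,0,30],[0,0,60],[0,0,85],[0,0,100],[0,0,105],[1,0,108],[3,0,112],[5,0,116],[7,0,120],[7,0,120]],"turn":[0,0,0,0,0,0,0,0,0,0],"claw":[1,1,1,1,1,1,1,1,1,1]}'
```

```text
time: 46.0
tool_pos: [0.3935, -0.4309, 0.1923]
tool_rot: [3.138, 0.003, 0.482]
contact_force: [-7.7, -1.8, 7.5]
opening: 0.0279
grip_force: 15.0
```

```bash
python3 -m inch '{"travel":[[-1,0,-2],[-3,0,-3],[-4,0,-3],[-4,0,-3],[-4,0,-1],[-4,0,0],[-4,0,1],[-4,0,1]],"turn":[0,0,0,0,0,0,0,0],"claw":[1,1,1,1,1,1,1,1]}'
```

```text
time: 46.8
tool_pos: [0.3906, -0.4313, 0.1889]
tool_rot: [-3.141, 0.0, 0.481]
contact_force: [0.4, 0.1, -1.1]
opening: 0.0278
grip_force: 15.0
```

```bash
python3 -m inch '{"travel":[[0,0,2],[1,0,3],[3,0,4],[6,0,5],[9,0,5],[12,0,5],[15,0,5],[18,0,5],[18,0,5]],"turn":[0,0,0,0,0,0,0,0,0],"claw":[1,1,1,1,1,1,1,1,1]}'
```

```text
time: 47.7
tool_pos: [0.4071, -0.4228, 0.1842]
tool_rot: [3.141, -0.0, 0.482]
contact_force: [-1.2, -0.3, -1.1]
opening: 0.028
grip_force: 15.0
```

```bash
python3 -m inch '{"travel":[[3,0,0],[6,0,0],[9,0,0],[12,0,0],[15,0,0],[18,0,0],[21,0,0],[24,0,0],[27,0,0],[30,0,0],[32,0,0],[32,0,0]],"turn":[0,0,0,0,0,0,0,0,0,0,0,0],"claw":[1,1,1,1,1,1,1,1,1,1,1,1]}'
```

```text
time: 48.9
tool_pos: [0.4353, -0.4081, 0.1842]
tool_rot: [3.141, -0.0, 0.481]
contact_force: [-0.5, 0.4, -1.2]
opening: 0.0281
grip_force: 15.0
```

```bash
python3 -m inch '{"travel":[[-1,0,0],[-3,0,0],[-3,0,3],[-3,0,7],[-3,0,11],[-3,0,14],[-3,0,15],[-3,0,15]],"turn":[0,0,0,0,0,0,0,0],"claw":[1,1,1,1,1,1,1,1]}'
```

```text
time: 49.7
tool_pos: [0.4323, -0.4096, 0.169]
tool_rot: [-3.141, 0.0, 0.481]
contact_force: [0.3, 0.4, -1.1]
opening: 0.028
grip_force: 15.0
```

Release and raise, then check the scene.

```bash
python3 -m inch '{"travel":[[0,0,0.5],[0,0,0.5],[0,0,0.5],[0,0,0.5],[0,0,0.5],[0,0,0.5],[0,0,-20],[0,0,-60],[0,0,-100],[0,0,-134],[0,0,-134],[0,0,-134]],"turn":[0,0,0,0,0,0,0,0,0,0,0,0],"claw":[1,0.4,0,0,-0.5,-1,-1,-1,-1,-1,-1,-1]}'
python3 - <<'E'
from plan import *
w=snap('wrist'); g=cv2.cvtColor(w['pixels'],cv2.COLOR_RGB2GRAY); s=robot.observe(); print(s['tool_pos'],s['tool_rot'])
x=proj(w,[.4328,-.4092,.152]); print(x); u,v=x.astype(int)
b=g[v-14:v+15,u-14:u+15]; ys,xs=np.nonzero(b>75); print(len(xs),xs.mean()+u-14,ys.mean()+v-14)
q=onz(w,xs.mean()+u-14,ys.mean()+v-14,.152); print('dot at',q)
for r in range(176,240,4): print(r,' '.join('%2d'%min(99,g[r,c]) for c in range(240,340,4)))
E
```

```text
time: 50.9
tool_pos: [0.4323, -0.4097, 0.3038]
tool_rot: [3.14, -0.0, 0.481]
contact_force: [-1.2, 0.1, -0.7]
opening: 0.0915
grip_force: 0.0
[ 0.43203353 -0.40942475  0.30251455] [-3.14059004e+00  3.05558035e-04  4.81098349e-01]
[282.36382976 214.20285157]
51 283.05882352941177 215.90196078431373
dot at [ 0.431898   -0.41023773  0.152     ]
176 99 99 99 99 24 24 54 66 46 33 51 55 49 37 56 70 14 21 71 99 99 99 99 99 99
180 99 99 99 99 25 14 61 54 13  5 23 18 19 16 22 57 15 19 77 99 99 99 99 99 99
184 99 99 99 99 17 18 60 49 15 24 27 21 21 20 11 62 16 31 76 99 99 99 99 99 99
188 99 99 99 99 22 20 60 51 12 30 15 31 28 26 13 87 29 40 90 99 99 99 99 99 99
192 99 99 99 99 39 29 62 29 13 17 19 20 21 13 20 52 18 38 91 99 99 99 99 99 99
196 99 99 99 99 39 32 67 16  9 17 20 25 21 20 20 17 17 37 91 99 99 99 99 99 99
200 99 99 99 99 45 29 31 20 24 23 25 29 30 29 30 19 24 37 88 99 99 99 99 99 99
204 99 99 99 99 42 35 19 20 19 23 29 33 36 36 36 20 30 35 94 99 99 99 99 99 99
208 99 99 99 99 43 30 19 24 20 23 25 30 32 43 34 23 20 33 99 99 99 99 99 99 99
212 99 99 99 99 43 32 14 20 25 26 34 93 31 32 36 14 30 40 99 99 99 99 99 99 99
216 99 99 99 99 59 46 42 24 20 28 82 99 57 33 34 21 52 55 99 99 99 99 99 99 99
220 99 99 99 99 99 99 99 23 21 30 20 44 24 24 29 27 99 99 99 99 99 99 99 99 99
224 99 99 99 99 99 99 99 30 23 21 25 22 24 25 27 51 99 99 99 99 99 99 99 99 99
228 99 99 99 99 99 99 99 99 18 26 18 21 28 37 37 99 99 99 99 99 99 99 99 99 99
232 99 99 99 99 99 99 99 99 99 99 99 99 99 99 99 99 99 99 99 99 99 99 99 99 99
236 99 99 99 99 99 99 99 99 99 99 99 99 99 99 99 99 99 99 99 99 99 99 99 99 99
```

```bash
python3 - <<'E'
from plan import *
t=snap('top'); Rb=np.array([hv(by),hv(by+np.pi/2)])
g=cv2.cvtColor(t['pixels'],cv2.COLOR_RGB2GRAY); h=cv2.cvtColor(t['pixels'],cv2.COLOR_RGB2HSV)
def cen(m,z,P,r):
    u,v=proj(t,P).astype(int); ys,xs=np.nonzero(m[v-r:v+r+1,u-r:u+r+1]); q=onz(t,xs.mean()+u-r,ys.mean()+v-r,z); return len(xs),(Rb@(q[:2]-bay)).round(4)
print('ticket',cen(cv2.inRange(h,(0,0,150),(180,28,255)),.092,[*(bay+.126*hv(by)),.092],10))
print('tinA',cen(cv2.inRange(h,(50,20,20),(90,255,220)),.12,[*(bay+.055*hv(by)),.12],14))
print('tinB',cen(cv2.inRange(h,(15,20,150),(35,100,255)),.108,[*(bay-.02*hv(by)),.108],13))
b=cv2.inRange(g,0,60); 
for s in(-.03,0,.03):
    c=bay-.135*hv(by)+s*hv(by+np.pi/2); print('bar',cen(b,.166,[*c,.166],4))
m=cv2.inRange(h,(90,25,120),(125,110,255)); u,v=proj(t,[*bay,.066]).astype(int); k=np.zeros_like(m); k[v-30:v+30,u-50:u+50]=m[v-30:v+30,u-50:u+50]
cs,_=cv2.findContours(k,cv2.RETR_EXTERNAL,cv2.CHAIN_APPROX_NONE); c=max(cs,key=cv2.contourArea); R=cv2.minAreaRect(c); print(R, Rb@(onz(t,*R[0],.066)[:2]-bay))
P=[Rb@onz(t,*p,.066)[:2] for p in cv2.boxPoints(R)]; e=max((P[1]-P[0],P[2]-P[1]),key=np.linalg.norm); print('angle to bay',np.degrees(np.arctan2(e[1],e[0])),np.linalg.norm(e))
E
```

```text
ticket (188, array([ 0.1242, -0.0039]))
tinA (348, array([ 0.0676, -0.0084]))
tinB (328, array([-0.0216, -0.0001]))
bar (1, array([-0.1369, -0.0405]))
bar (0, array([nan, nan]))
bar (0, array([nan, nan]))
((348.0, 241.0), (0.0, 0.0), 0.0) [ 0.09308549 -0.03580778]
angle to bay 0.0 0.0<stdin>:5: RuntimeWarning: Mean of empty slice.
  ret = ret.dtype.type(ret / rcount)
```

```bash
python3 -c "
from cell import robot
print(robot.hand_in())"
```

```text
the job is handed in; nothing more can be done
None
```

I handed the job in at about 51 s: spacer flat on the table, both tins upright in the tray, caddy parked in the bay, ticket scanned with the scanner tilted 25–28°, scanner back in its holder. Two things were not confirmed: I inferred the castors from about 5 cm of straight travel at the end, and my last check gave the ticket's position in the bay but no bar or squareness reading.

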